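# Lay out bearing rollers and hold the sprung magnifier over them

### The arm

A 6-joint arm with a two-finger parallel gripper is mounted at the origin on the work surface. World frame = base frame: x ahead of the robot, y to its left, z up, the work surface at z = 0. Lengths are in m, angles in rad, forces in N, time in s.
With the tool pointing down it reaches from about 0.425 to 0.95 m from the base axis. Payload 3.5 kg.
Tool frame: the origin (TCP) lies between the finger pads; the fingertips stand 14 mm ahead of it and the grasp point (between the pads) lies 5 mm behind it (ctrl.tip_extent is the distance from the TCP to the fingertips, in m); x points along the fingers, z is the direction in which the jaws open and shut, and the axes are right-handed (so a half turn about x gives the same grasp; the last joint's range is limited). The gripper opens to 85 mm and grips with 20 to 120 N. Pads are 22 mm wide; open, the fingers measure 114 mm over their backs; the gripper's body (76 mm by 85 mm) begins 54 mm behind the grasp point. The pads swing forward as they close: fully open they stand 13 mm farther back than shut.
Start: joints at [1.071, 0.286, 1.577, -0, 1.279, -0.15], TCP at [0.231, 0.634, 0.245] pointing down, gripper open.
Joint ranges: [-2.77, 2.77], [-0.9, 2.22], [0.21, 2.48], [-1.53, 4.67], [0.24, 2.81], [-2.84, 2.84]. Speed limits (rad/s): [2.79, 2.79, 3.14, 3.14, 3.14, 3.14].

### API

Orientations are given as a unit quaternion [x, y, z, w].
In Python, from plant import ctrl gives the robot as it stands.
- The arm moves only by the tool move_arm, never from a script. Its argument "commands" is one flat list of numbers, 4 for each row, row after row: the shift along the tool's x, y, z in units of 25 mm (1.0 is 25 mm), then the turn about the tool's x in units of 5 degrees (1.0 is 5 degrees). A call has 1 to 20 rows; each row shifts and turns the commanded pose from where the row before left it, along the tool's axes as they then stand; what a row does not reach is not made up. A row lasts 1/8 s, in which the tool goes at most 62.5 mm and 10.7 degrees, less where a joint would pass 70% of its speed; a pose out of reach is approached as far as the arm can. A call is refused whole if a number of a shift passes 1 or a number of a turn 1, either way. A call with a gripper value outside its range is refused whole. "jaw" is the finger opening in mm, from 0 to 85.4, set as the call begins (left out, the last holds). The fingers move at their own pace and stop on an object; "force" is the grip in N (left out, the last holds). Time passes only in rows, so rows that do not move let the fingers close. It gives the time, the measured TCP pose, the force and the opening at its end, in the units of the state.
- ctrl.get_state(): the state, without advancing time (a new reading comes with each control period).
- ctrl.read_camera(name): name is "side" or "top"; returns the picture (480x640x3 uint8, red, green, blue); there is no depth.
- ctrl.get_calibration(name): a dict with "camera_matrix" (3x3 intrinsics, pixels), "camera_from_world" (4x4, takes a point from world to camera coordinates). Camera axes: x right, y down, z forward; pixel columns grow to the right and rows downward; lengths in m; the calibration is good to about 2 mm. A picture is of the moment at which its call begins. get_calibration takes no time and is no camera call.
- ctrl.sign_off(): hands the job in, once; it reports no verdict.
The state is a dict: "time": time; "qpos": joint angles; "dq": joint speeds; "joint_efforts": joint torques, N m; "eef_pos": TCP position; "tcp_rot": TCP orientation; "contact_force": force on the tool from outside, world axes, zero at the start; "wrist_torque": the same for the moment, N m; "opening": opening from 0.0 (shut) to 1.0 (fully open).
Only numpy, scipy, OpenCV 4.12 (cv2) and the standard library are available. Lean on these libraries where they do the work, as an engineer would, in place of code of your own. Each camera call takes 0.05 s, during which the arm holds its last target.

### The job

Tip the five bearing rollers out of the small steel cup into the aluminium inspection pan, and stand the empty cup upright on the bench top again. Then take hold of the magnifier (its upright tab is the handle), pull its sprung rod out of the sleeve until the black ring on the rod is level with the sleeve's mouth, and finish still holding it there, because the spring would draw it back. Leave everything else on the bench where it is and keep all five rollers in the pan.

Things in the scene. Friction and masses are not known exactly. Their poses are not given: they have to be found in the camera images.
- cup: Open flared steel cup, no handle, 120 g, 60 mm high; outer diameter 54 mm at the foot, 60 mm at 20 mm up, 65 mm at 36 mm up, 72 mm at the rim; 3 mm wall. Flare 8 degrees: drains tilted about 110 degrees if the hand, held low and leaning, leaves the mouth clear. Origin at the centre of its underside, z up through the mouth. Starts upright, right (-y) of the pan, nearer or farther than the tin.
- roller0: One of five equal oiled steel bearing rollers (they slide easily, friction about 0.3), a short cylinder 16 mm in diameter and 16 mm long, 22 g; origin at its centre, z along its axis. Starts in the cup.
- roller1: One of five equal oiled steel bearing rollers (they slide easily, friction about 0.3), a short cylinder 16 mm in diameter and 16 mm long, 22 g; origin at its centre, z along its axis. Starts in the cup.
- roller2: One of five equal oiled steel bearing rollers (they slide easily, friction about 0.3), a short cylinder 16 mm in diameter and 16 mm long, 22 g; origin at its centre, z along its axis. Starts in the cup.
- roller3: One of five equal oiled steel bearing rollers (they slide easily, friction about 0.3), a short cylinder 16 mm in diameter and 16 mm long, 22 g; origin at its centre, z along its axis. Starts in the cup.
- roller4: One of five equal oiled steel bearing rollers (they slide easily, friction about 0.3), a short cylinder 16 mm in diameter and 16 mm long, 22 g; origin at its centre, z along its axis. Starts in the cup.
- station: Fixed grey base plate, 8 mm thick, with an open aluminium pan on it, its floor lined with dark rubber, and a horizontal sleeve on two posts beyond the pan's +y end. Origin on the bench top under the pan's centre; y runs along the sleeve away from the pan. Pan 180 mm (x) by 220 mm (y) outside, walls 4 mm, inner floor 12 mm and rim 44 mm above the bench; plate around it 200 by 235 mm.
- sleeve_mouth (a point): Centre of the sleeve's mouth, where the rod comes out; station frame (0, 185, 120) mm. The sleeve is 22 mm in diameter (34 mm at its posts), level, and runs from here 190 mm along the station's +y.
- lens (a joint): How far the sprung rod is pulled out, in m: 0 fully in (start), 0.140 with the middle of the 6 mm wide black ring on the rod at the sleeve's mouth, 0.165 at the stop. It slides along the station's -y. The spring pulls it in with 4 N at 0 and 10 N at the mark, where the lens stands over the middle of the pan.
- tab_grip (a point): Grip point on the magnifier's upright black pull tab, at the front of its round lens frame (76 mm across, 8 mm thick, level, 120 mm above the bench). Tab: 14 mm thick along the station's y, 26 mm wide, from 114 to 182 mm above the bench; this point is in its middle plane, 160 mm up. Rod in: station (0, 95, 160) mm; at the mark: (0, -45, 160) mm.
- tin: Bystander: closed upright steel tin, 68 mm in diameter, 60 mm high, origin under its centre. It stands at the other of the two places to the right of the pan, with the cup.
- wrench: Bystander: flat open wrench 170 mm long lying along x between the pan and the cup; origin under its middle.
- hub: Bystander: steel hub, a disc 68 mm in diameter and 22 mm high with a 28 mm boss on top (38 mm in all), near left; origin under its centre.
- screwdriver: Bystander: screwdriver 200 mm long lying on the right; origin under its middle.
There are look-alikes about, which are no part of the job. Leave any blue or pink look-alike of the cup alone.

How it is judged:
By the outcome, as a careful person would: the job done as asked, in the order asked, and still so for the second after the job is handed in, while the arm keeps its last pose, push and grip.
It also fails if it takes over 61 s, if anything falls off the work surface, if the arm or the gripper's body presses on something with over 40 N, if the wrist force passes 120 N, or if a joint passes its speed limit or range.

## Working session

There is one attempt and no reset: what is moved stays moved. The work goes in short steps, Python scripts to look and compute and a tool call to move; the robot and the scene stay as the last step left them, time stands still between calls to the robot, and variables do not carry over. Pictures are saved under pics/ and viewed, and the job is handed in when it is done.

Besides the shell and the picture viewer there is one more tool, called after "Call:" as name(argument=value, ...), one argument or row to a line, values as JSON. move_arm: Moves the arm, as the interface text tells. Its arguments: {"type":"object","properties":{"commands":{"type":"array"},"jaw":{"type":"number"},"force":{"type":"number"}},"required":["commands"]}

```bash
ls; mkdir -p pics; python3 - <<'E'
from plant import ctrl
import cv2
s=ctrl.get_state()
for k,v in s.items(): print(k,v)
print(ctrl.tip_extent)
for n in ("side","top"):
    im=ctrl.read_camera(n); cv2.imwrite(f"pics/{n}0.png",im[:,:,::-1])
    c=ctrl.get_calibration(n); print(n,c["camera_matrix"].tolist(),c["camera_from_world"].round(4).tolist())
E
```

```text
pics
time 0.0
qpos [ 1.07096073e+00  2.87216253e-01  1.57820468e+00  7.79984982e-06
  1.27861248e+00 -1.50021218e-01]
dq [-2.87212793e-04 -6.02003624e-05  1.37571585e-03 -1.43093513e-03
  1.14299616e-03  1.83593464e-04]
joint_efforts [ 1.21782821e-03 -4.05982697e+01 -2.92623317e+01 -1.52655548e-04
  5.68931369e-03  1.21932928e-06]
eef_pos [0.23101286 0.63355873 0.24389843]
tcp_rot [-0.40574312  0.58015398  0.40498092  0.57860551]
contact_force [-0.70385949  0.16490105 -0.3998342 ]
wrist_torque [-0.0448099  -0.00201899  0.02045762]
opening 0.9981295811414973
0.014
side [[517.4443483249252, 0.0, 323.0654777522654], [0.0, 517.4443483249252, 235.81301756741541], [0.0, 0.0, 1.0]] [[0.8076, -0.5896, 0.013, -0.4727], [-0.4583, -0.6413, -0.6154, 0.2964], [0.3712, 0.491, -0.7881, 1.2498], [0.0, 0.0, 0.0, 1.0]]
top [[476.2710963931415, 0.0, 313.96642341789993], [0.0, 476.2710963931415, 243.6243104844763], [0.0, 0.0, 1.0]] [[-0.0192, -0.9998, -0.0049, -0.0561], [-0.9961, 0.0196, -0.0861, 0.5416], [0.0862, 0.0032, -0.9963, 1.0941], [0.0, 0.0, 0.0, 1.0]]
```

View pics/side0.png

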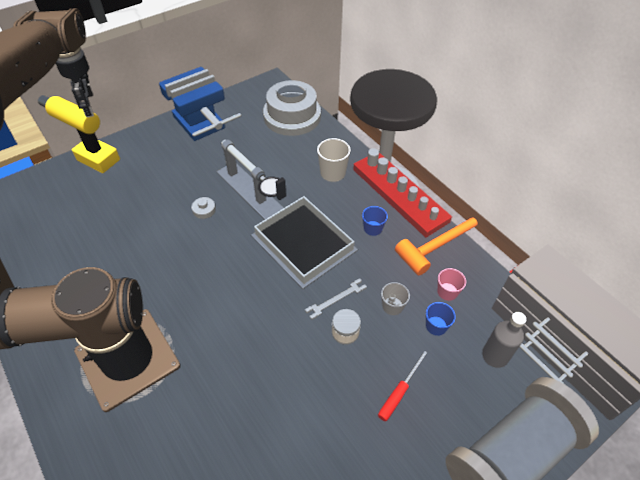

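View pics/top0.png

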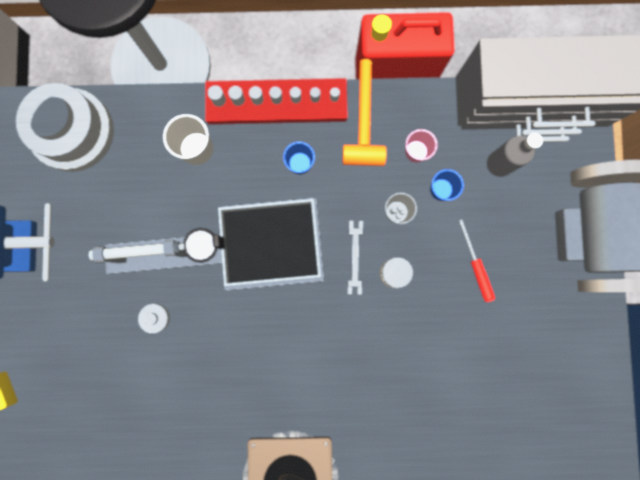

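Candidates for the cup (top view): grey cup with rollers (401,208); blue (298,157), blue (447,185), pink (421,145), big beige (186,137), tin (397,272, closed). By the description I choose the grey one at (401,208), side (395,298). Next I check it in a crop and measure.

```bash
cat > h.py <<'E'
import numpy as np, cv2
from plant import ctrl
C={n:(lambda c:(np.array(c["camera_matrix"]),np.array(c["camera_from_world"])))(ctrl.get_calibration(n)) for n in("side","top")}
def ray(n,uv):
    K,T=C[n]; R=T[:3,:3]; o=-R.T@T[:3,3]
    return o, R.T@(np.linalg.inv(K)@np.array([uv[0],uv[1],1.]))
def onz(n,uv,z):
    o,d=ray(n,uv); return o+d*(z-o[2])/d[2]
def proj(n,p):
    K,T=C[n]; q=K@(T[:3,:3]@np.array(p)+T[:3,3]); return q[:2]/q[2]
def tri(a,b):
    (o1,d1),(o2,d2)=ray("side",a),ray("top",b)
    A=np.c_[d1,-d2]; t=np.linalg.lstsq(A,o2-o1,rcond=None)[0]
    p,q=o1+t[0]*d1,o2+t[1]*d2; return (p+q)/2,np.linalg.norm(p-q)
E
python3 - <<'E'
import cv2,numpy as np
from h import *
t=cv2.imread("pics/top0.png"); s=cv2.imread("pics/side0.png")
a=cv2.resize(t[170:310,330:450],None,fx=4,fy=4,interpolation=cv2.INTER_CUBIC)
cv2.imwrite("pics/c_top.png",a)
b=cv2.resize(s[260:360,300:420],None,fx=5,fy=5,interpolation=cv2.INTER_CUBIC)
cv2.imwrite("pics/c_side.png",b)
c=cv2.resize(t[185:300,85:335],None,fx=3.2,fy=3.2,interpolation=cv2.INTER_CUBIC)
cv2.imwrite("pics/c_st.png",c)
# pan dark floor
hsv=cv2.cvtColor(t,cv2.COLOR_BGR2HSV)
m=(hsv[...,2]<45).astype(np.uint8)
m[:,:215]=0;m[:190]=0;m[300:]=0;m[:,330:]=0
cs,_=cv2.findContours(m,cv2.RETR_EXTERNAL,cv2.CHAIN_APPROX_NONE)
k=max(cs,key=cv2.contourArea); print(cv2.minAreaRect(k), cv2.boxPoints(cv2.minAreaRect(k)).tolist())
E
```

```text
((221.0, 242.5), (9.0, 4.0), 90.0) [[219.0, 238.0], [223.0, 238.0], [223.0, 247.0], [219.0, 247.0]]
```

View pics/c_top.png

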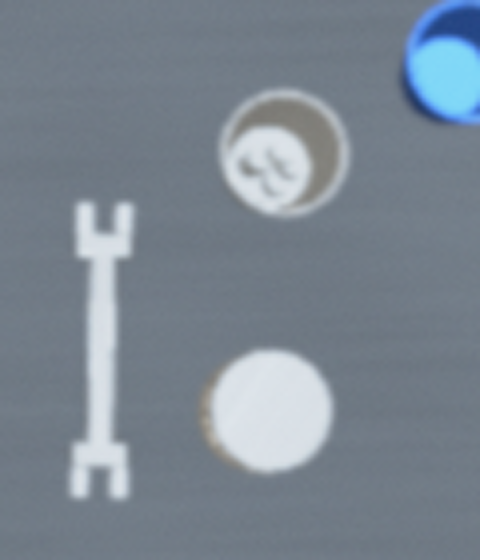

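View pics/c_side.png

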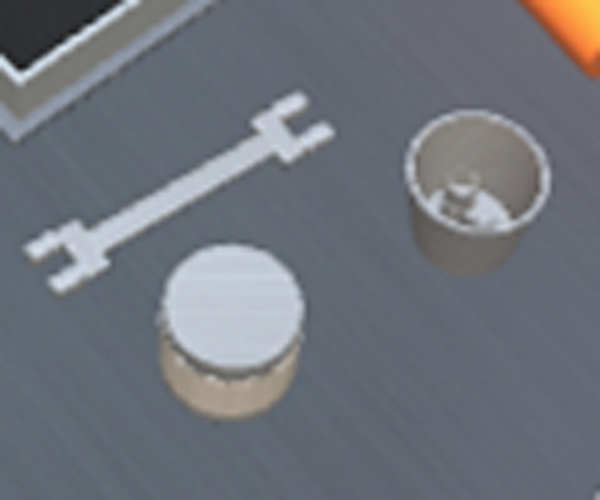

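View pics/c_st.png

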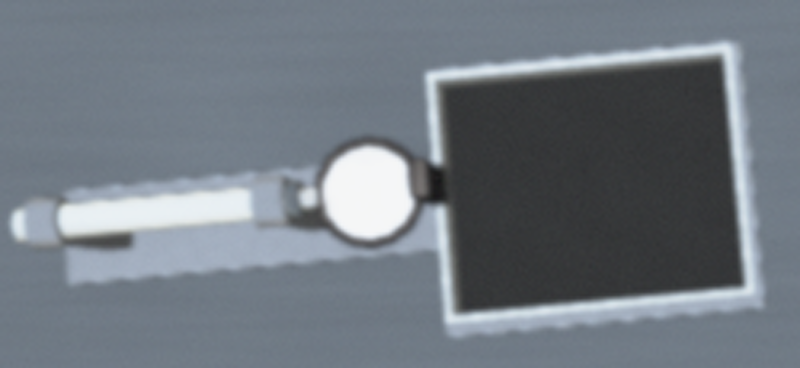

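The crops confirm it: the grey cup at top (401,208) holds the rollers; the tin (397,272) is nearer to the robot than the cup.

```bash
python3 - <<'E'
from h import *
np.set_printoptions(precision=4,suppress=True)
s=cv2.imread("pics/side0.png");t=cv2.imread("pics/top0.png")
print("cup top",onz("top",(401,208),.06),"side",onz("side",(395.6,294.4),.06))
print(tri((395.6,294.4),(401,208)))
print("tin",onz("top",(330+271/4,170+410/4),.06), onz("side",(300+232/5,260+307/5),.06))
# pan rim outer corners: fit on bright mask in top
g=cv2.cvtColor(t,cv2.COLOR_BGR2GRAY)
roi=g[190:300,212:330]
m=(g<75).astype(np.uint8); m2=np.zeros_like(m); m2[195:295,224:322]=m[195:295,224:322]
cs,_=cv2.findContours(m2,cv2.RETR_EXTERNAL,cv2.CHAIN_APPROX_NONE)
k=max(cs,key=cv2.contourArea); r=cv2.minAreaRect(k); print("floor",r)
P=[np.array(c)/3.2+[85,185] for c in [(427,72),(737,43),(760,290),(447,322)]]
W=np.array([onz("top",p,.044)[:2] for p in P]); print(W, W.mean(0))
for i in range(4): 
    d=W[(i+1)%4]-W[i]; print(np.linalg.norm(d),np.degrees(np.arctan2(d[1],d[0])))
# lens frame ellipse centre top
print("lens", onz("top",(85+371/3.2,185+191/3.2),.124))
b=cv2.resize(s[130:290,210:360],None,fx=4,fy=3.75*4/3.75,interpolation=cv2.INTER_CUBIC); cv2.imwrite("pics/s_st.png",b)
for u in [(240,420,0)]:pass
E
```

```text
cup top [ 0.6149 -0.2668  0.06  ] side [ 0.6163 -0.2655  0.06  ]
(array([ 0.6147, -0.2664,  0.0626]), np.float64(0.0005295617801485362))
tin [ 0.4682 -0.2543  0.06  ] [ 0.4691 -0.2536  0.06  ]
floor ((268.35821533203125, 242.65394592285156), (69.63216400146484, 89.14037322998047), 84.64418029785156)
[[ 0.6271  0.1533]
 [ 0.6438 -0.0718]
 [ 0.4648 -0.0848]
 [ 0.4463  0.1393]] [0.5455 0.034 ]
0.2257139002156313 -85.74560582934596
0.17955178718351916 -175.8599789683022
0.22486581584681184 94.71689352487353
0.1813672382412797 4.411399112999368
lens [0.5342 0.1745 0.124 ]
```

View pics/s_st.png

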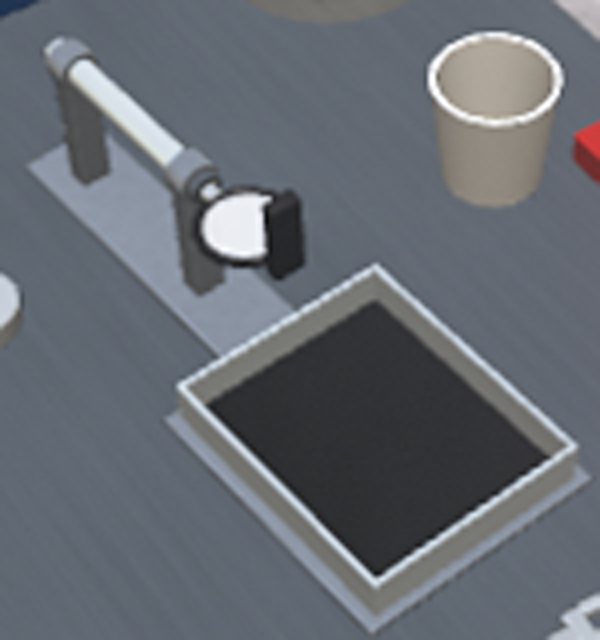

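```bash
cat >> h.py <<'E'
from scipy.spatial.transform import Rotation as R_
np.set_printoptions(precision=4,suppress=True)
ST=np.array([.5455,.034]); YAW=np.radians(4.5)
def st(x,y,z=0):
    c,s=np.cos(YAW),np.sin(YAW); return np.array([ST[0]+c*x-s*y,ST[1]+s*x+c*y,z])
def here():
    s=ctrl.get_state(); M=R_.from_quat(s["tcp_rot"]).as_matrix(); return s["eef_pos"],M,s
def need(target,zdir_deg=None):
    """units of move (25mm, 5deg) to reach target TCP from here in tool axes"""
    p,M,s=here(); d=np.array(target)-p
    print("pos",p,"tz",np.degrees(np.arctan2(M[1,2],M[0,2])),"x",M[:,0],"q",s["qpos"][[0,5]],"open",s["opening"],"F",s["contact_force"],"t",s["time"])
    a=np.degrees(np.arctan2(M[1,2],M[0,2]))
    if zdir_deg is not None:
        print("turn units",-(((zdir_deg-a)+90)%180-90)/5)
    print("shift units now-axes",M.T@d/.025)
    if zdir_deg is not None:
        # axes after turn (x down)
        th=np.radians(a+(((zdir_deg-a)+90)%180-90)); X=np.array([0,0,-1.]);Z=np.array([np.cos(th),np.sin(th),0]);Y=np.cross(Z,X)
        print("shift after turn", np.array([X@d,Y@d,Z@d])/.025)
E
python3 - <<'E'
from h import *
p,M,s=here(); print(M)
need([.6148,-.2664,.2],4.5)
for n,p in dict(tab=st(0,95),tabm=st(0,-45),mouth=st(0,185),wall=st(0,-110)).items(): print(n,p)
t=cv2.imread("pics/top0.png")
print("wrench", onz("top",(356,258),.005), "sd",onz("top",(478,262),.01))
for p in [(.5,st(0,95,.16))]: print(proj("side",p[1]),proj("top",p[1]))
E
```

```text
[[-0.001  -0.9394  0.3427]
 [-0.0019  0.3427  0.9394]
 [-1.      0.0003 -0.0021]]
pos [0.231  0.6336 0.2441] tz 69.95753192362929 x [-0.001  -0.0019 -1.    ] q [ 1.071 -0.15 ] open 0.9995101803280035 F [ 0.3124 -0.788   0.0464] t 0.1
turn units 13.091506384725857
shift units now-axes [  1.8153 -26.7597 -28.5559]
shift after turn [  1.7624 -37.0943  12.4788]
tab [-6.9081 94.7411  0.    ]
tabm [  4.0762 -44.8273   0.    ]
mouth [-13.9694 184.4637   0.    ]
wall [   9.176  -109.6269    0.    ]
wrench [ 0.5057 -0.1658  0.005 ] sd [ 0.4904 -0.4531  0.01  ]
[-387.5951 -423.0363] [-69465.5119   7074.8464]
```

Call:
move_arm(
  commands=[0, -1, -0.4, 1, 0, -1, -0.4, 1, 0, -1, -0.4, 1, 0, -1, -0.4, 1, 0, -1, -0.4, 1, 0, -1, -0.4, 1, 0, -1, 0, 1, 0, -1, 0, 1, 0, -1, 0, 1, 0, -1, 0, 1, 0, -1, 0, 1, 0, -1, 0, 1, 0, -1, 0, 1],
  jaw=85.4,
  force=40,
)

```text
time: 1.72
eef_pos: [0.3971, 0.3471, 0.2447]
tcp_rot: [-0.03, 0.707, 0.029, 0.706]
contact_force: [-0.7, 0.8, -0.9]
opening: 1.0
```

```bash
python3 - <<'E'
from h import *
need([.6148,-.2664,.2],4.5)
E
```

```text
pos [0.3971 0.3471 0.2447] tz 4.7883160194060785 x [-0.0009 -0.0006 -1.    ] q [0.5258 0.4423] open 1.0002786356273856 F [-0.6584  0.7992 -0.898 ] t 1.725
turn units 0.057663203881216415
shift units now-axes [  1.7954 -25.1796   6.6319]
shift after turn [  1.7892 -25.1468   6.7569]
```

Call:
move_arm(
  commands=[0, -1, 0.33, 0, 0, -1, 0.33, 0, 0, -1, 0.33, 0, 0, -1, 0.33, 0, 0, -1, 0.33, 0, 0, -1, 0.33, 0, 0, -1, 0.33, 0, 0, -1, 0.33, 0, 0, -1, 0.33, 0, 0, -1, 0.33, 0, 0, -1, 0.33, 0, 0, -1, 0.33, 0, 0, -1, 0.33, 0, 0, -1, 0.33, 0, 0, -1, 0.33, 0, 0, -1, 0.33, 0, 0, -1, 0.33, 0, 0, -1, 0.33, 0, 0, -1, 0.33, 0, 0, -1, 0.33, 0],
)

```text
time: 4.22
eef_pos: [0.6054, -0.1374, 0.2452]
tcp_rot: [-0.031, 0.706, 0.031, 0.706]
contact_force: [-0.2, -0.5, 0.7]
opening: 1.001
```

```bash
python3 - <<'E'
from h import *
need([.6148,-.2664,.13],4.5)
E
```

```text
pos [ 0.6054 -0.1374  0.2452] tz 4.952708149618535 x [-0.0001  0.0001 -1.    ] q [-0.3865 -0.4729] open 1.000845751526553 F [-0.1522 -0.49    0.706 ] t 4.225
turn units 0.09054162992370607
shift units now-axes [ 4.6096 -5.173  -0.07  ]
shift after turn [ 4.61   -5.1731 -0.0294]
```

Call:
move_arm(
  commands=[0.9, -1, 0, 0.1, 0.9, -1, 0, 0, 0.9, -1, 0, 0, 0.9, -1, 0, 0, 0.9, -1, 0, 0, 0.11, -0.17, -0.03, 0, 0, 0, 0, 0],
)

```text
time: 5.1
eef_pos: [0.6138, -0.2647, 0.1293]
tcp_rot: [-0.027, 0.707, 0.028, 0.706]
contact_force: [-0.6, -0.1, 0.6]
opening: 1.001
```

```bash
python3 - <<'E'
from h import *
need([.6148,-.2664,.05],4.5)
for n in("side","top"):
    im=ctrl.read_camera(n)[:,:,::-1]
    c=im[210:350,320:480] if n=="side" else im[150:290,330:490]
    cv2.imwrite(f"pics/g1{n}.png",cv2.resize(c,None,fx=4,fy=4,interpolation=cv2.INTER_CUBIC))
E
```

```text
pos [ 0.6138 -0.2647  0.1293] tz 4.41699960792854 x [-0.0012  0.0011 -1.    ] q [-0.5588 -0.6361] open 1.000726509920912 F [-0.606  -0.1454  0.5872] t 5.1
turn units -0.01660007841429092
shift units now-axes [ 3.1724 -0.0745  0.0397]
shift after turn [ 3.1725 -0.0708  0.036 ]
```

View pics/g1side.png

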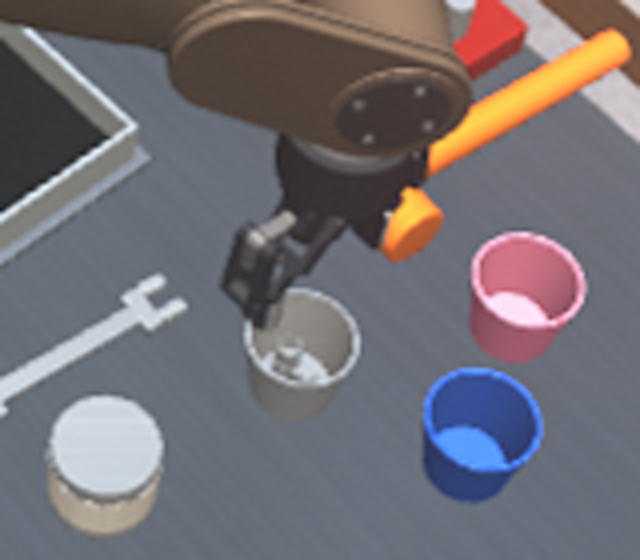

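View pics/g1top.png

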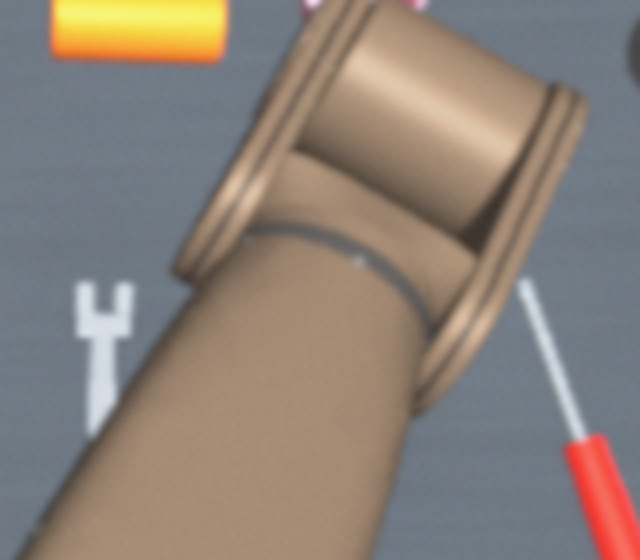

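Call:
move_arm(
  commands=[0.8, -0.07, 0.04, 0, 0.8, 0, 0, 0, 0.8, 0, 0, 0, 0.6, 0, 0, 0, 0.29, 0, 0, 0, 0, 0, 0, 0],
)

```text
time: 5.95
eef_pos: [0.6152, -0.2663, 0.0471]
tcp_rot: [-0.027, 0.707, 0.028, 0.706]
contact_force: [0.3, -0.3, 0.3]
opening: 1.001
```

Call:
move_arm(
  commands=[0, 0, 0, 0, 0, 0, 0, 0, 0, 0, 0, 0, 0, 0, 0, 0, 0, 0, 0, 0, 0, 0, 0, 0],
  jaw=50,
  force=40,
)

```text
time: 6.7
eef_pos: [0.6165, -0.2672, 0.0498]
tcp_rot: [-0.028, 0.706, 0.027, 0.708]
contact_force: [-0.1, -0.0, 6.0]
opening: 0.816
```

```bash
python3 - <<'E'
from h import *
need([.6148,-.2664,.05],4.5)
for n in("side",):
    im=ctrl.read_camera(n)[:,:,::-1]
    c=im[210:350,320:480]
    cv2.imwrite(f"pics/g2{n}.png",cv2.resize(c,None,fx=4,fy=4,interpolation=cv2.INTER_CUBIC))
E
```

```text
pos [ 0.6165 -0.2672  0.0498] tz 4.464004446190564 x [ 0.0028 -0.002  -1.    ] q [-0.5596 -0.6374] open 0.8164259460159117 F [-0.0832 -0.034   5.9534] t 6.7
turn units -0.007199110761888505
shift units now-axes [-0.0076  0.0374 -0.0665]
shift after turn [-0.0073  0.0375 -0.0665]
```

View pics/g2side.png

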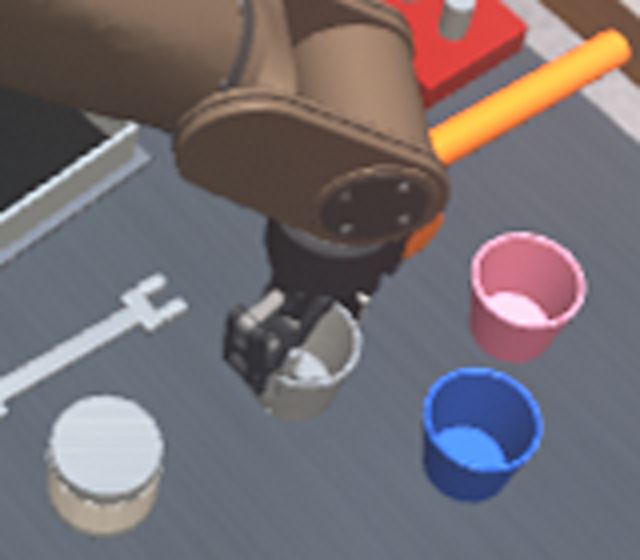

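```bash
python3 - <<'E'
from h import *
p,M,s=here()
for dx in (-.005-.01,-.005,.005,.014,.022):
  for sg in(-1,1):
    for th in (0.036,.05):
      q=p+M[:,0]*dx+M[:,2]*sg*th
      u=proj("side",q); print(dx,sg,th,((u-[320,210])*4).round())
im=ctrl.read_camera("side")[:,:,::-1]
cv2.imwrite("pics/g3.png",cv2.resize(im[270:325,365:425],None,fx=10,fy=10,interpolation=cv2.INTER_CUBIC))
E
```

```text
-0.015 -1 0.036 [265. 367.]
-0.015 -1 0.05 [248. 380.]
-0.015 1 0.036 [345. 304.]
-0.015 1 0.05 [360. 292.]
-0.005 -1 0.036 [263. 376.]
-0.005 -1 0.05 [247. 388.]
-0.005 1 0.036 [343. 312.]
-0.005 1 0.05 [358. 300.]
0.005 -1 0.036 [261. 384.]
0.005 -1 0.05 [245. 396.]
0.005 1 0.036 [341. 321.]
0.005 1 0.05 [356. 309.]
0.014 -1 0.036 [260. 391.]
0.014 -1 0.05 [244. 404.]
0.014 1 0.036 [339. 328.]
0.014 1 0.05 [354. 316.]
0.022 -1 0.036 [258. 397.]
0.022 -1 0.05 [243. 410.]
0.022 1 0.036 [337. 335.]
0.022 1 0.05 [352. 323.]
```

View pics/g3.png

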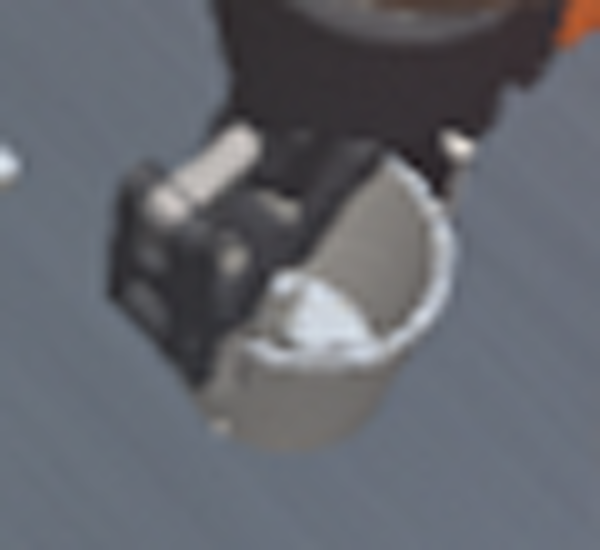

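Call:
move_arm(
  commands=[-0.4, 0, 0, 0, -0.8, 0, 0, 0, -0.8, 0, 0, 0, 0, 0, 0, 0],
)

```text
time: 7.3
eef_pos: [0.6171, -0.2674, 0.1015]
tcp_rot: [-0.029, 0.705, 0.026, 0.708]
contact_force: [1.8, 0.6, -2.1]
opening: 0.811
```

```bash
python3 - <<'E'
from h import *
need(st(0.005,-.155,.085),4.5)
im=ctrl.read_camera("side")[:,:,::-1]
cv2.imwrite("pics/l1.png",cv2.resize(im[220:340,330:450],None,fx=5,fy=5,interpolation=cv2.INTER_CUBIC))
E
```

```text
pos [ 0.6171 -0.2674  0.1015] tz 4.460275011905979 x [ 0.0053 -0.0033 -1.    ] q [-0.5595 -0.6373] open 0.8114908945814266 F [ 1.8216  0.5815 -2.1071] t 7.3
turn units -0.007944997618804451
shift units now-axes [ 0.6285  6.046  -1.7182]
shift after turn [ 0.6599  6.0448 -1.7107]
```

View pics/l1.png

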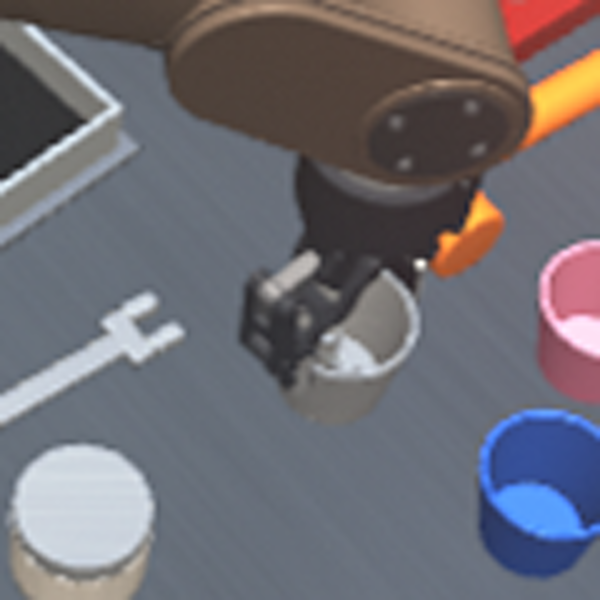

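Call:
move_arm(
  commands=[0, 0.5, -0.28, 0, 0, 1, -0.28, 0, 0, 1, -0.28, 0, 0, 1, -0.28, 0, 0, 1, -0.28, 0, 0.4, 1, -0.28, 0, 0.4, 0.5, 0, 0, 0, 0, 0, 0],
)

```text
time: 8.35
eef_pos: [0.5605, -0.1188, 0.076]
tcp_rot: [-0.028, 0.708, 0.029, 0.705]
contact_force: [-0.1, 0.1, -1.8]
opening: 0.815
```

```bash
python3 - <<'E'
from h import *
need(st(0.005,-.142,.075),4.5)
im=ctrl.read_camera("side")[:,:,::-1]
cv2.imwrite("pics/l2.png",cv2.resize(im[190:320,270:400],None,fx=5,fy=4.6,interpolation=cv2.INTER_CUBIC))
E
```

```text
pos [ 0.5605 -0.1188  0.076 ] tz 4.544775687885967 x [-0.0034  0.0012 -1.    ] q [-0.3858 -0.4651] open 0.81517480075605 F [-0.1413  0.1279 -1.8353] t 8.35
turn units 0.008955137577194705
shift units now-axes [0.0414 0.4598 0.0831]
shift after turn [0.041  0.46   0.0826]
```

View pics/l2.png

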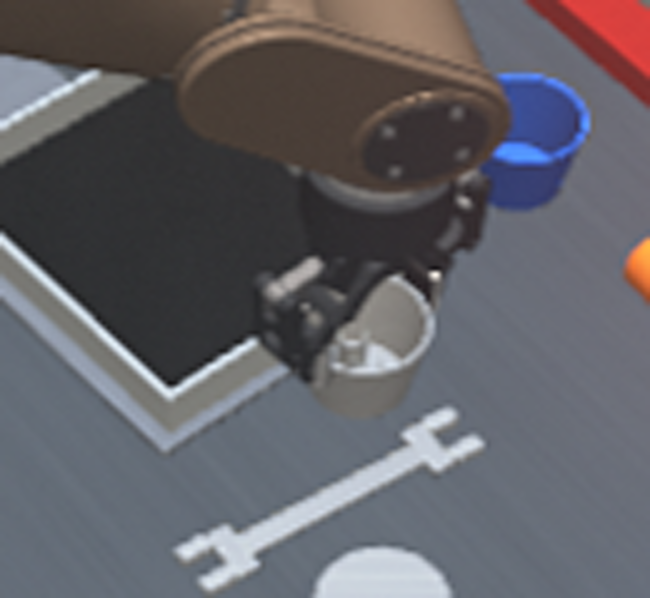

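Call:
move_arm(
  commands=[0.08, 0.54, 0.04, 0, -0.1, 0.48, 0, 0, -0.3, 0.48, 0, 0, 0, 0, 0, 0],
)

```text
time: 8.9
eef_pos: [0.5609, -0.0827, 0.0876]
tcp_rot: [-0.029, 0.706, 0.027, 0.707]
contact_force: [-0.7, -3.1, 2.8]
opening: 0.815
```

```bash
python3 - <<'E'
from h import *
need(st(0.005,-.116,.085),4.5)
im=ctrl.read_camera("side")[:,:,::-1]
cv2.imwrite("pics/l3.png",cv2.resize(im[190:320,270:400],None,fx=5,fy=4.6,interpolation=cv2.INTER_CUBIC))
E
```

```text
pos [ 0.5609 -0.0827  0.0876] tz 4.546188592707825 x [ 0.0023 -0.002  -1.    ] q [-0.3249 -0.4034] open 0.8149441556139867 F [-0.6667 -3.1087  2.7729] t 8.9
turn units 0.009237718541564277
shift units now-axes [ 0.1028  0.0632 -0.0474]
shift after turn [ 0.1031  0.0629 -0.0473]
```

View pics/l3.png

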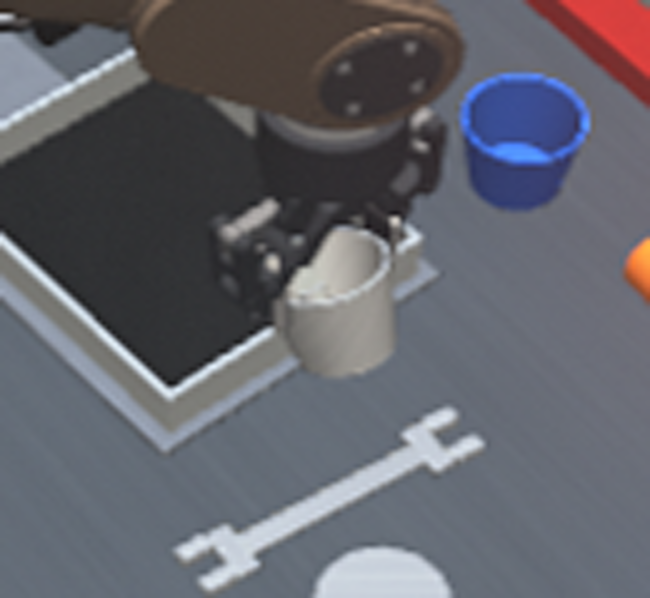

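Call:
move_arm(
  commands=[0, 0.4, -0.03, 0, 0.1, 0.4, 0, 0, 0.2, 0.35, 0, 0, 0, 0, 0, 0],
)

```text
time: 9.45
eef_pos: [0.5602, -0.0538, 0.082]
tcp_rot: [-0.028, 0.704, 0.027, 0.709]
contact_force: [0.1, -0.4, 10.4]
opening: 0.813
```

```bash
python3 - <<'E'
from h import *
need(st(0.005,-.090,.080),4.5)
im=ctrl.read_camera("side")[:,:,::-1]
cv2.imwrite("pics/l4.png",cv2.resize(im[190:320,270:400],None,fx=5,fy=4.6,interpolation=cv2.INTER_CUBIC))
E
```

```text
pos [ 0.5602 -0.0538  0.082 ] tz 4.4381059005619266 x [ 0.0078 -0.0003 -1.    ] q [-0.2768 -0.3557] open 0.8132737626671669 F [ 0.101  -0.3645 10.4266] t 9.45
turn units -0.012378819887615577
shift units now-axes [ 0.0795 -0.0511 -0.1121]
shift after turn [ 0.0803 -0.0511 -0.1115]
```

View pics/l4.png

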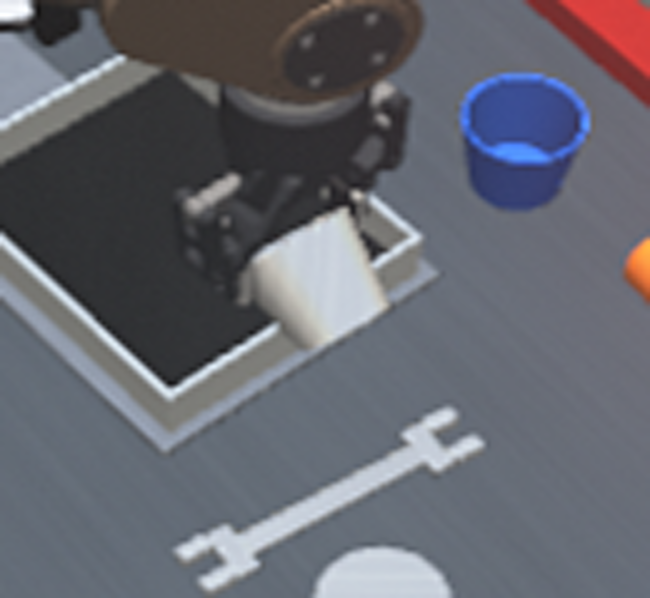

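Call:
move_arm(
  commands=[0.15, 0.35, 0.05, 0, 0.3, 0.4, 0.05, 0, 0.3, 0.3, 0, 0, 0.35, 0.1, 0, 0, 0, 0, 0, 0],
)

```text
time: 10.12
eef_pos: [0.5586, -0.0232, 0.0515]
tcp_rot: [-0.026, 0.705, 0.028, 0.708]
contact_force: [1.9, 5.7, 5.9]
opening: 0.813
```

```bash
python3 - <<'E'
from h import *
need(st(0.005,-.0615,.048),4.5)
im=ctrl.read_camera("side")[:,:,::-1]
cv2.imwrite("pics/l5.png",cv2.resize(im[170:300,230:360],None,fx=5,fy=4.6,interpolation=cv2.INTER_CUBIC))
E
```

```text
pos [ 0.5586 -0.0232  0.0515] tz 4.404914955337001 x [ 0.0032  0.0036 -1.    ] q [-0.2248 -0.3051] open 0.8134116076441784 F [1.9139 5.6807 5.8561] t 10.125
turn units -0.019017008932598854
shift units now-axes [ 0.1393 -0.1391 -0.1422]
shift after turn [ 0.1402 -0.1384 -0.142 ]
```

View pics/l5.png

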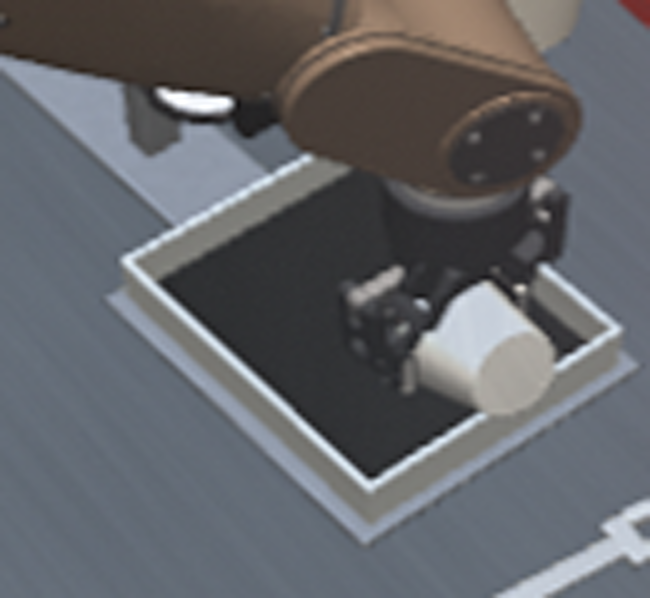

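Call:
move_arm(
  commands=[0, 0, 0, 0, 0, 0, 0, 0, 0, 0, 0, 0],
)

```text
time: 10.55
eef_pos: [0.5586, -0.0233, 0.0518]
tcp_rot: [-0.026, 0.705, 0.028, 0.708]
contact_force: [1.9, 5.6, 5.0]
opening: 0.818
```

```bash
python3 - <<'E'
from h import *
need(st(0.005,-.0615,.048),4.5)
im=ctrl.read_camera("side")[:,:,::-1]
cv2.imwrite("pics/l6.png",cv2.resize(im[170:300,230:360],None,fx=5,fy=4.6,interpolation=cv2.INTER_CUBIC))
im=ctrl.read_camera("top")[:,:,::-1]
cv2.imwrite("pics/l6t.png",cv2.resize(im[180:310,200:340],None,fx=5,fy=4.6,interpolation=cv2.INTER_CUBIC))
E
```

```text
pos [ 0.5586 -0.0233  0.0518] tz 4.381351632537784 x [ 0.0032  0.0036 -1.    ] q [-0.225 -0.305] open 0.8178399240862944 F [1.8819 5.6222 5.0119] t 10.55
turn units -0.02372967349244277
shift units now-axes [ 0.1525 -0.1334 -0.1412]
shift after turn [ 0.1535 -0.1326 -0.1409]
```

View pics/l6.png

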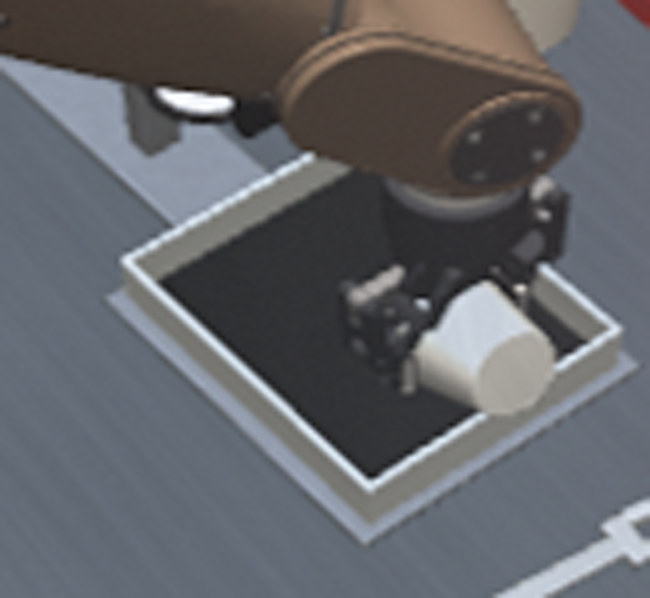

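View pics/l6t.png

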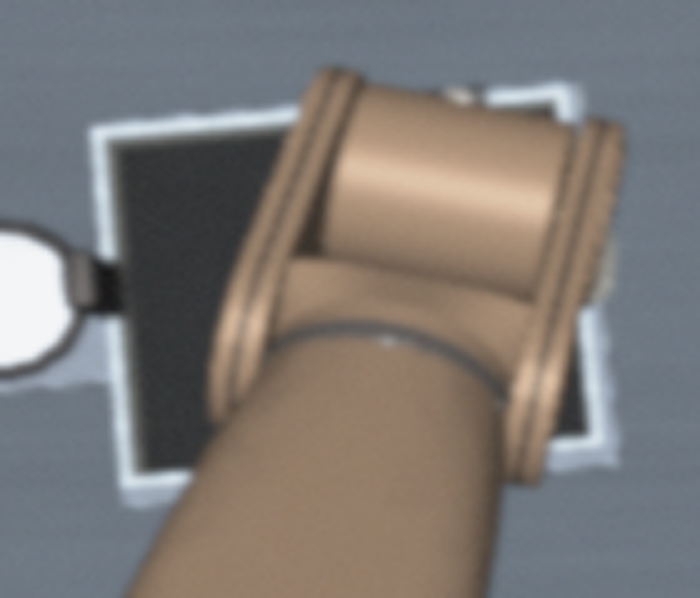

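Call:
move_arm(
  commands=[-0.2, 0.3, 0, 0, -0.2, 0.3, 0, 0, -0.3, 0.3, 0, 0, -0.3, 0.2, 0, 0, 0, 0, 0, 0],
)

```text
time: 11.28
eef_pos: [0.5557, 0.0025, 0.0768]
tcp_rot: [-0.028, 0.706, 0.028, 0.707]
contact_force: [0.6, 0.7, -0.5]
opening: 0.817
```

```bash
python3 - <<'E'
from h import *
need(st(0.005,-.0615,.048),4.5)
im=ctrl.read_camera("side")[:,:,::-1]
cv2.imwrite("pics/l7.png",cv2.resize(im[160:290,230:360],None,fx=5,fy=4.6,interpolation=cv2.INTER_CUBIC))
E
```

```text
pos [0.5557 0.0025 0.0768] tz 4.490991986055326 x [ 0.0018 -0.0003 -1.    ] q [-0.178  -0.2565] open 0.8168532489854303 F [ 0.6037  0.6808 -0.4858] t 11.275
turn units -0.001801602788935952
shift units now-axes [ 1.1534 -1.1732 -0.1082]
shift after turn [ 1.1531 -1.1737 -0.1063]
```

View pics/l7.png

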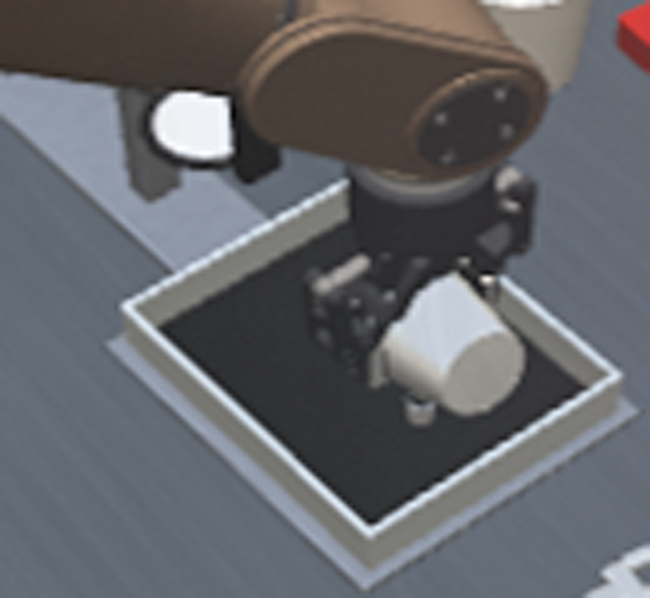

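Call:
move_arm(
  commands=[-1, 0, 0, 0, -1, 0, 0, 0, -0.6, -0.8, 0, 0, 0, -1, 0, 0, 0, -1, 0, 0, 0, -1, 0, 0, 0, -1, 0, 0, 0, -1, 0, 0, 0, -1, 0, 0, 0, -0.2, 0, 0],
)

```text
time: 12.58
eef_pos: [0.5682, -0.1745, 0.1404]
tcp_rot: [-0.026, 0.707, 0.027, 0.706]
contact_force: [0.2, -0.5, -0.9]
opening: 0.817
```

```bash
python3 - <<'E'
from h import *
need(st(0.005,-.21,.1),4.5)
im=ctrl.read_camera("side")[:,:,::-1]
cv2.imwrite("pics/l8.png",cv2.resize(im[160:320,230:390],None,fx=5,fy=3.75,interpolation=cv2.INTER_CUBIC))
im=ctrl.read_camera("top")[:,:,::-1]
cv2.imwrite("pics/l8t.png",cv2.resize(im[180:310,200:340],None,fx=5,fy=4.6,interpolation=cv2.INTER_CUBIC))
E
```

```text
pos [ 0.5682 -0.1745  0.1404] tz 4.294936388673898 x [-0.0006 -0.     -1.    ] q [-0.4685 -0.5433] open 0.8170757418832959 F [ 0.1545 -0.4849 -0.9349] t 12.575
turn units -0.04101272226521928
shift units now-axes [ 1.6173 -0.0126 -0.0514]
shift after turn [ 1.6173 -0.0124 -0.0525]
```

View pics/l8.png

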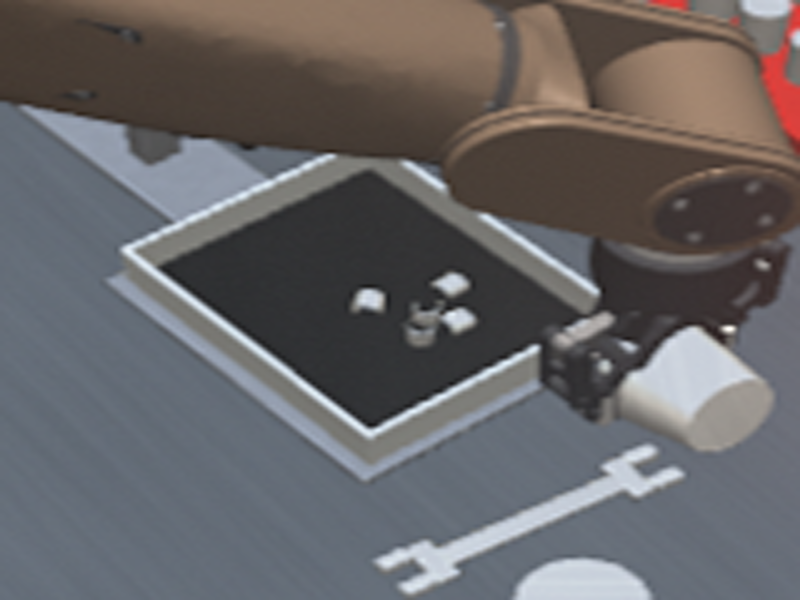

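View pics/l8t.png

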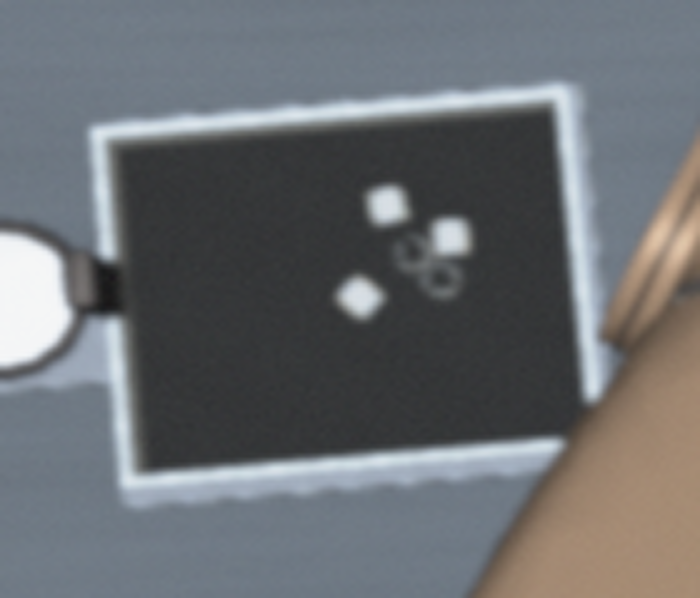

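Call:
move_arm(
  commands=[0, 0, 0, 1, 0, 0, 0, 1, 0, 0, 0, 1, 0, 0, 0, 1, 0, 0, 0, 1, 0, 0, 0, 1, 0, 0, 0, 1, 0, 0, 0, 1, 0, 0, 0, 1, 0, 0, 0, 1, 0, 0, 0, 1, 0, 0, 0, 1, 0, 0, 0, 1, 0, 0, 0, 1, 0, 0, 0, 1, 0, 0, 0, 1, 0, 0, 0, 1, 0, 0, 0, 1],
  force=25,
)

```text
time: 14.92
eef_pos: [0.5685, -0.1712, 0.1406]
tcp_rot: [0.481, 0.519, -0.481, 0.518]
contact_force: [-0.4, 0.3, -1.3]
opening: 0.813
```

Call:
move_arm(
  commands=[0.2, 0, 0, 1, 0.2, 0, 0, 1, 0.2, 0, 0, 1, 0.2, 0, 0, 1, 0, 0, 0, 1, 0, 0, 0, 1, 0, 0, 0, 1, 0, 0, 0, 1, 0, 0, 0, 1, 0, 0, 0, 1, 0, 0, 0, 1, 0, 0, 0, 1, 0, 0, 0, 1, 0, 0, 0, 1, 0, 0, 0, 1, 0, 0, 0, 1, 0, 0, 0, 1, 0, 0, 0, 1, 0, 0, 0, 0],
)

```text
time: 17.3
eef_pos: [0.5685, -0.1713, 0.1207]
tcp_rot: [-0.706, -0.028, 0.707, -0.028]
contact_force: [0.0, 0.0, -1.6]
opening: 0.816
```

```bash
python3 - <<'E'
from h import *
need(st(0.005,-.19,.03),4.5)
im=ctrl.read_camera("side")[:,:,::-1]
cv2.imwrite("pics/l9.png",cv2.resize(im[180:340,280:440],None,fx=5,fy=3.75,interpolation=cv2.INTER_CUBIC))
E
```

```text
pos [ 0.5685 -0.1713  0.1207] tz -175.41867193780405 x [-0.0005  0.0003 -1.    ] q [-0.4635  2.5981] open 0.815684447012812 F [ 0.0366  0.0367 -1.5813] t 17.3
turn units 0.016265612439190134
shift units now-axes [ 3.6263 -0.6588  0.069 ]
shift after turn [ 3.6261 -0.6599  0.0718]
```

View pics/l9.png

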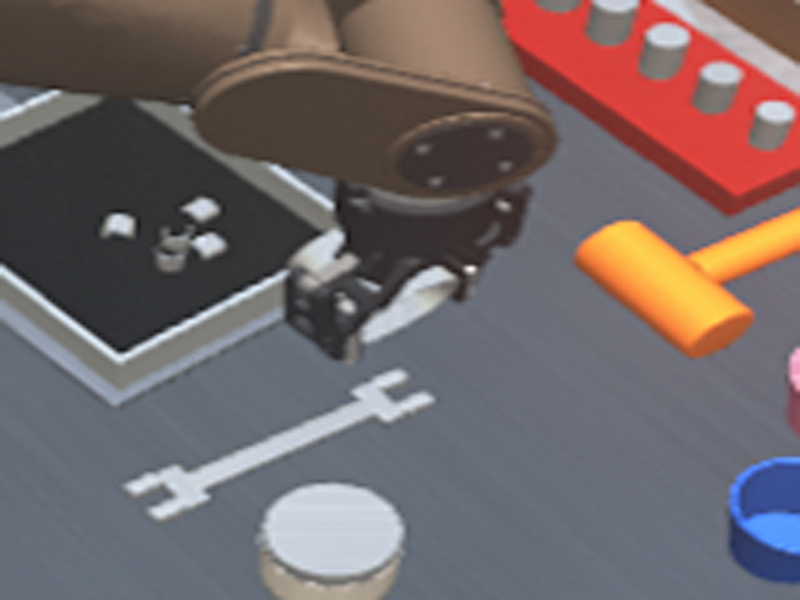

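Call:
move_arm(
  commands=[0, -0.5, 0, 0, 0.4, -0.4, 0, 0, 0.8, 0, 0, 0, 0.8, 0, 0, 0, 0.8, 0, 0, 0, 0.6, 0, 0, 0, 0.2, 0, 0, 0, 0, 0, 0, 0],
)

```text
time: 18.35
eef_pos: [0.567, -0.1499, 0.0305]
tcp_rot: [-0.706, -0.028, 0.707, -0.027]
contact_force: [0.2, -0.5, -0.7]
opening: 0.811
```

```bash
python3 - <<'E'
from h import *
need(st(0.005,-.1758,.03),4.5)
im=ctrl.read_camera("side")[:,:,::-1]
cv2.imwrite("pics/m1.png",cv2.resize(im[180:340,280:440],None,fx=5,fy=3.75,interpolation=cv2.INTER_CUBIC))
im=ctrl.read_camera("top")[:,:,::-1]
cv2.imwrite("pics/m1t.png",cv2.resize(im[180:310,250:390],None,fx=5,fy=4.6,interpolation=cv2.INTER_CUBIC))
E
```

```text
pos [ 0.567  -0.1499  0.0305] tz -175.549570988705 x [-0.0003  0.0001 -1.    ] q [-0.4314  2.6325] open 0.811362851613278 F [ 0.1934 -0.5003 -0.6989] t 18.35
turn units -0.009914197740999952
shift units now-axes [ 0.0216 -0.3691  0.079 ]
shift after turn [ 0.0215 -0.3692  0.0787]
```

View pics/m1.png

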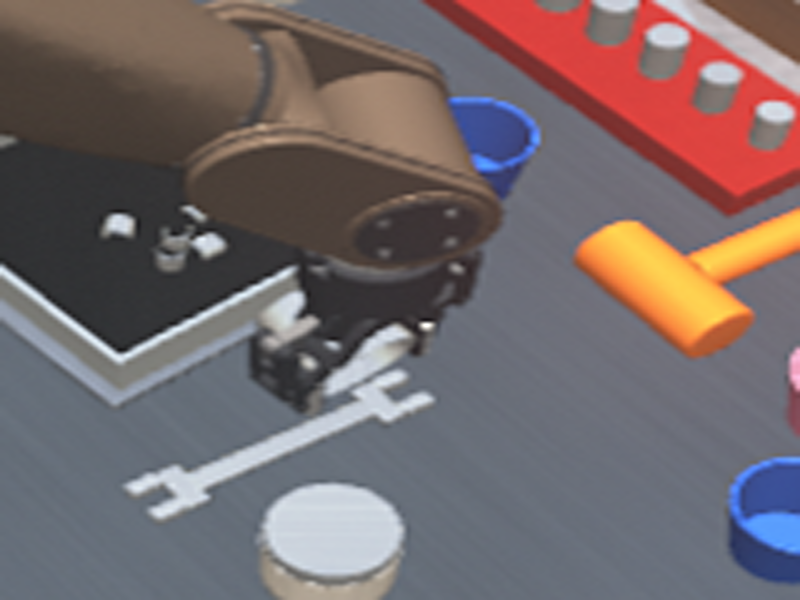

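View pics/m1t.png

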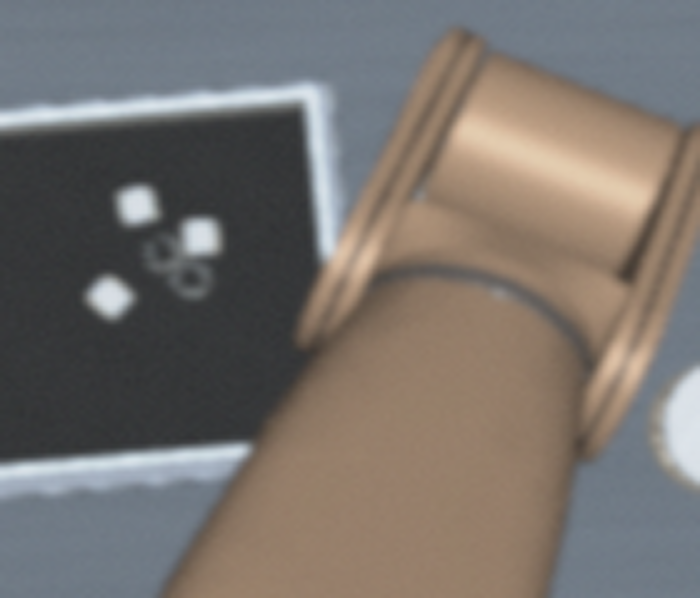

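Call:
move_arm(
  commands=[0, -0.3, 0, 0, 0, -0.2, 0, 0, 0, 0, 0, 0],
)

```text
time: 18.82
eef_pos: [0.566, -0.1367, 0.031]
tcp_rot: [0.707, 0.028, -0.706, 0.028]
contact_force: [0.1, -0.3, -1.9]
opening: 0.811
```

Call:
move_arm(
  commands=[0, -0.15, 0, 0, 0, 0, 0, 0],
)

```text
time: 19.08
eef_pos: [0.5656, -0.1333, 0.0308]
tcp_rot: [-0.707, -0.028, 0.707, -0.028]
contact_force: [0.6, 0.6, -1.7]
opening: 0.817
```

```bash
python3 - <<'E'
from h import *
need(st(0.005,-.17,.03),4.5)
im=ctrl.read_camera("side")[:,:,::-1]
cv2.imwrite("pics/m2.png",cv2.resize(im[220:300,310:400],None,fx=8,fy=7,interpolation=cv2.INTER_CUBIC))
E
```

```text
pos [ 0.5656 -0.1333  0.0308] tz -175.52418295039206 x [-0.0001  0.     -1.    ] q [-0.406   2.6574] open 0.8169935691241947 F [ 0.6246  0.5777 -1.6741] t 19.075
turn units -0.004836590078411973
shift units now-axes [0.0328 0.0636 0.0772]
shift after turn [0.0328 0.0636 0.0772]
```

View pics/m2.png

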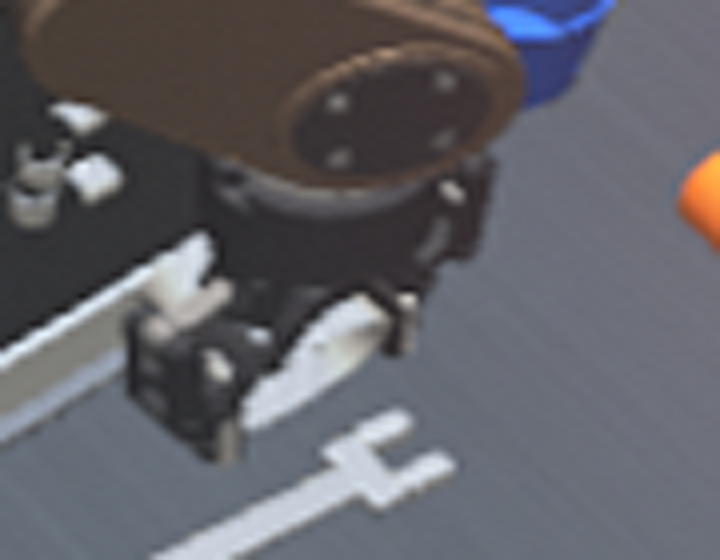

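Call:
move_arm(
  commands=[0, 0.44, 0, 0, 0.15, 0, 0, 0, 0.15, 0, 0, 0, 0, 0, 0, 0],
)

```text
time: 19.62
eef_pos: [0.5674, -0.1461, 0.0258]
tcp_rot: [0.707, 0.027, -0.706, 0.028]
contact_force: [-4.7, -1.4, 10.4]
opening: 0.814
```

```bash
python3 - <<'E'
from h import *
need(st(0.005,-.17,.02),4.5)
im=ctrl.read_camera("side")[:,:,::-1]
cv2.imwrite("pics/m3.png",cv2.resize(im[220:300,310:400],None,fx=8,fy=7,interpolation=cv2.INTER_CUBIC))
E
```

```text
pos [ 0.5674 -0.1461  0.0258] tz -175.50592225056067 x [ 0.0004 -0.0021 -1.    ] q [-0.4243  2.6404] open 0.8142107705374925 F [-4.7059 -1.3629 10.3997] t 19.625
turn units -0.0011844501121345274
shift units now-axes [ 0.232  -0.4519  0.11  ]
shift after turn [ 0.233  -0.4514  0.1099]
```

View pics/m3.png

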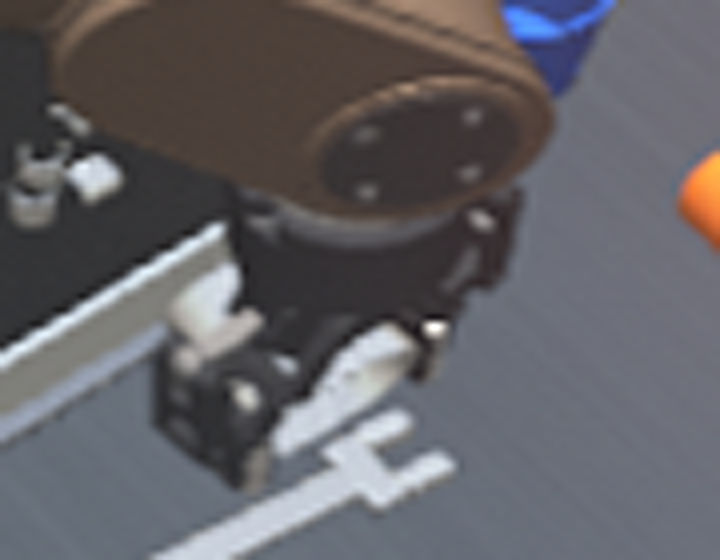

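Call:
move_arm(
  commands=[-0.1, -0.15, 0, 0, 0, -0.15, 0, 0, 0, 0, 0, 0],
)

```text
time: 20.05
eef_pos: [0.5667, -0.1373, 0.0264]
tcp_rot: [0.707, 0.027, -0.706, 0.028]
contact_force: [0.0, -2.8, 3.5]
opening: 0.814
```

```bash
python3 - <<'E'
from h import *
need(st(0.005,-.17,.02),4.5)
im=ctrl.read_camera("side")[:,:,::-1]
cv2.imwrite("pics/m4.png",cv2.resize(im[220:300,310:400],None,fx=8,fy=7,interpolation=cv2.INTER_CUBIC))
E
```

```text
pos [ 0.5667 -0.1373  0.0264] tz -175.5195950827234 x [ 0.0017 -0.001  -1.    ] q [-0.4115  2.652 ] open 0.814433824575236 F [ 0.0057 -2.7575  3.4979] t 20.05
turn units -0.003919016544682563
shift units now-axes [ 0.2561 -0.0978  0.1074]
shift after turn [ 0.2563 -0.0976  0.1069]
```

View pics/m4.png

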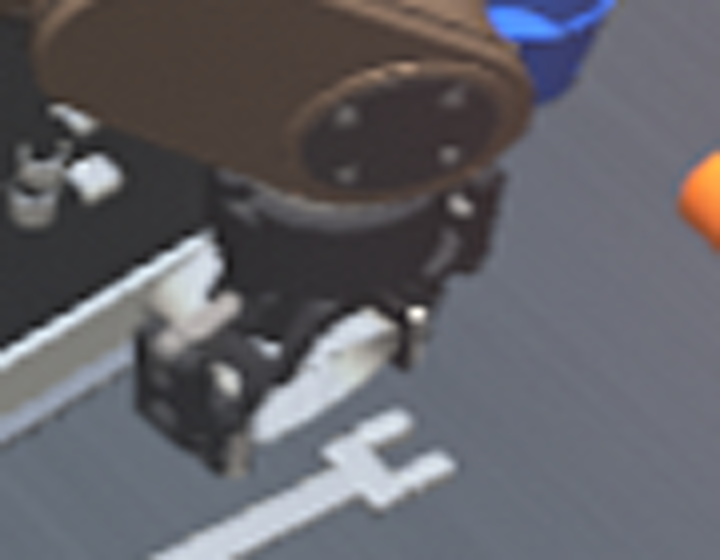

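Call:
move_arm(
  commands=[0, -0.12, 0, 0, 0, -0.12, 0, 0, 0, 0, 0, 0],
)

```text
time: 20.48
eef_pos: [0.5661, -0.1312, 0.0264]
tcp_rot: [0.707, 0.027, -0.706, 0.028]
contact_force: [0.7, -3.2, 5.0]
opening: 0.815
```

```bash
python3 - <<'E'
from h import *
need(st(0.005,-.17,.02),4.5)
im=ctrl.read_camera("side")[:,:,::-1]
cv2.imwrite("pics/m5.png",cv2.resize(im[220:300,310:400],None,fx=8,fy=7,interpolation=cv2.INTER_CUBIC))
E
```

```text
pos [ 0.5661 -0.1312  0.0264] tz -175.52413228309732 x [ 0.0015 -0.0008 -1.    ] q [-0.4022  2.6614] open 0.8147548767336509 F [ 0.7323 -3.1836  5.0376] t 20.475
turn units -0.004826456619457531
shift units now-axes [0.256  0.1463 0.1028]
shift after turn [0.256  0.1465 0.1025]
```

View pics/m5.png

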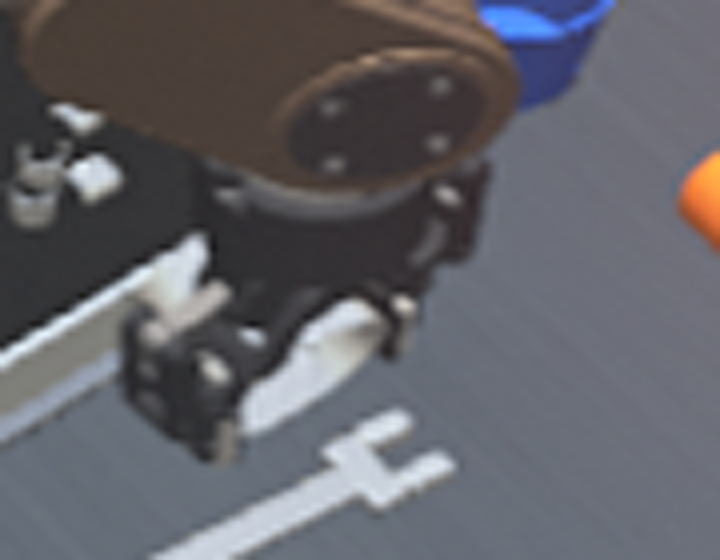

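```bash
python3 - <<'E'
from h import *
for n,uv,z in [("blueA",(298,157),.06),("hammer L",(344,155),.03),("hammer near edge",(365,166),.03),("wrench far",(355,222),.006),("wrench near",(355,293),.006)]: print(n,onz("top",uv,z))
print(st(.08,-.195))
E
```

```text
blueA [ 0.7384 -0.0338  0.06  ]
hammer L [ 0.7491 -0.1418  0.03  ]
hammer near edge [ 0.7216 -0.1908  0.03  ]
wrench far [ 0.5919 -0.1656  0.006 ]
wrench near [ 0.4231 -0.1611  0.006 ]
[ 0.6406 -0.1541  0.    ]
```

Call:
move_arm(
  commands=[-0.7, 0.3, 0, 0, -0.5, 0.5, -0.5, 0, 0, 0.4, -0.9, 0, 0, 0, -0.9, 0, 0.3, 0, -0.9, 0, 0.5, 0, 0, 0, 0.2, 0, 0, 0, 0, 0, 0, 0],
)

```text
time: 21.52
eef_pos: [0.6458, -0.1543, 0.0294]
tcp_rot: [-0.705, -0.028, 0.708, -0.027]
contact_force: [0.0, 0.3, -2.7]
opening: 0.814
```

```bash
python3 - <<'E'
from h import *
need([.648,-.155,.028],4.5)
im=ctrl.read_camera("side")[:,:,::-1]
cv2.imwrite("pics/m6.png",cv2.resize(im[210:310,320:440],None,fx=6,fy=6,interpolation=cv2.INTER_CUBIC))
E
```

```text
pos [ 0.6458 -0.1543  0.0294] tz -175.55909260748356 x [-0.0033  0.0014 -1.    ] q [-0.3872  2.6769] open 0.8141200945892361 F [ 0.0379  0.3476 -2.7002] t 21.525
turn units -0.011818521496707035
shift units now-axes [ 0.0569  0.0338 -0.0861]
shift after turn [ 0.0572  0.0338 -0.0859]
```

View pics/m6.png

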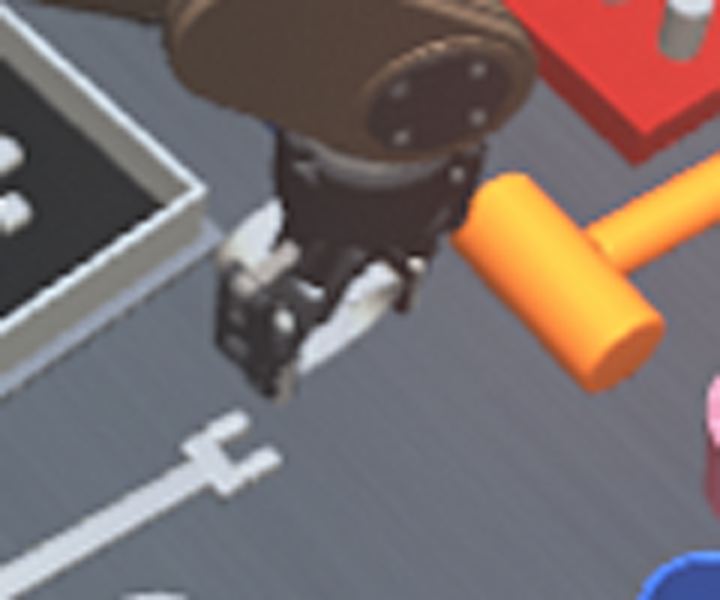

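Call:
move_arm(
  commands=[0.14, 0, 0, 0, 0, 0, 0, 0],
)

```text
time: 21.82
eef_pos: [0.6473, -0.1548, 0.0274]
tcp_rot: [-0.707, -0.027, 0.707, -0.027]
contact_force: [-0.9, -0.3, -0.3]
opening: 0.812
```

Call:
move_arm(
  commands=[0, 0, 0, 0, 0, 0, 0, 0, 0, 0, 0, 0, 0, 0, 0, 0],
  jaw=80,
)

```text
time: 22.32
eef_pos: [0.6477, -0.1548, 0.0275]
tcp_rot: [0.707, 0.028, -0.707, 0.028]
contact_force: [-0.2, 0.5, -1.4]
opening: 0.94
```

```bash
python3 - <<'E'
from h import *
need([.648,-.155,.028],4.5)
im=ctrl.read_camera("side")[:,:,::-1]
cv2.imwrite("pics/m7.png",cv2.resize(im[210:310,320:440],None,fx=6,fy=6,interpolation=cv2.INTER_CUBIC))
E
```

```text
pos [ 0.6477 -0.1548  0.0275] tz -175.53786521626603 x [ 0.0002 -0.0001 -1.    ] q [-0.3867  2.677 ] open 0.9404811721037369 F [-0.2299  0.518  -1.4048] t 22.325
turn units -0.007573043253205469
shift units now-axes [-0.0201  0.0079 -0.0115]
shift after turn [-0.0201  0.0079 -0.0115]
```

View pics/m7.png

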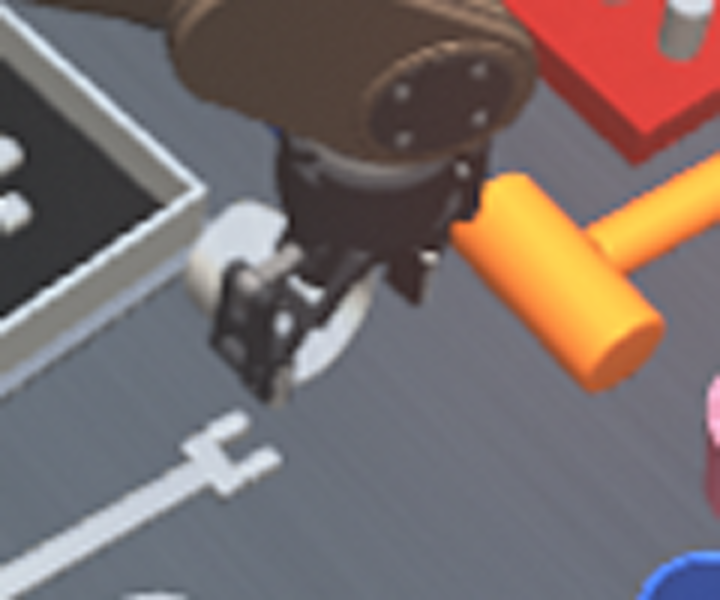

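Call:
move_arm(
  commands=[0, -0.35, 0, 0, 0, 0, 0, 0],
)

```text
time: 22.62
eef_pos: [0.6467, -0.1451, 0.0271]
tcp_rot: [-0.706, -0.028, 0.707, -0.028]
contact_force: [0.3, -0.6, 0.7]
opening: 0.934
```

Call:
move_arm(
  commands=[0, 0, 0, 0, 0, 0, 0, 0, 0, 0, 0, 0, 0, 0, 0, 0],
  jaw=50,
  force=25,
)

```text
time: 23.12
eef_pos: [0.6469, -0.1459, 0.0276]
tcp_rot: [-0.707, -0.028, 0.707, -0.027]
contact_force: [-1.1, 1.5, 3.0]
opening: 0.804
```

```bash
python3 - <<'E'
from h import *
need(st(0.03,-.19,.06),4.5)
im=ctrl.read_camera("side")[:,:,::-1]
cv2.imwrite("pics/m8.png",cv2.resize(im[210:310,320:440],None,fx=6,fy=6,interpolation=cv2.INTER_CUBIC))
E
```

```text
pos [ 0.6469 -0.1459  0.0276] tz -175.54338023938047 x [-0.0001  0.0003 -1.    ] q [-0.3747  2.6889] open 0.8042670306371849 F [-1.0612  1.4991  2.9578] t 23.125
turn units -0.008676047876087977
shift units now-axes [-1.295   0.1076  2.28  ]
shift after turn [-1.2951  0.1063  2.28  ]
```

View pics/m8.png

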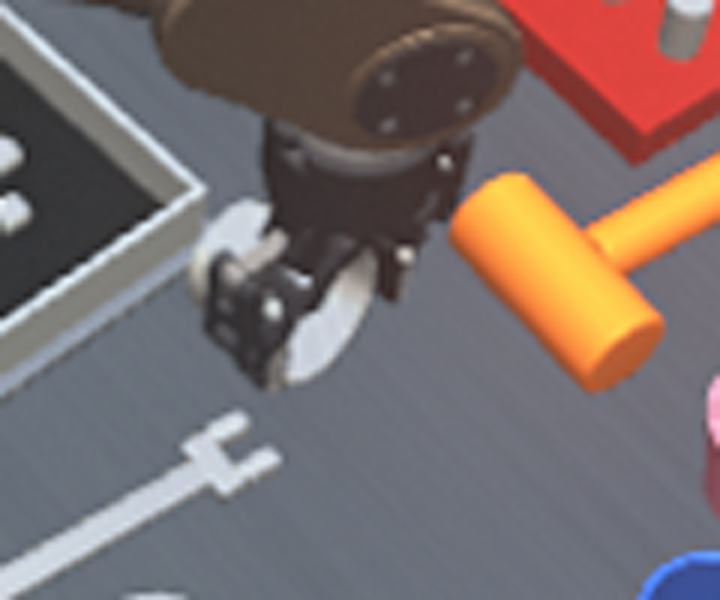

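Call:
move_arm(
  commands=[-0.5, 0, 0, 0, -0.5, 0, 0.5, 0, -0.44, 0, 0.8, 0, 0, 0, 0.9, 0, 0, 0, 0, 0],
)

```text
time: 23.8
eef_pos: [0.591, -0.1505, 0.0634]
tcp_rot: [-0.706, -0.027, 0.707, -0.027]
contact_force: [-0.6, -0.0, -0.2]
opening: 0.81
```

```bash
python3 - <<'E'
from h import *
need(st(0.03,-.1665,.064),4.5)
im=ctrl.read_camera("side")[:,:,::-1]
cv2.imwrite("pics/m9.png",cv2.resize(im[210:310,290:410],None,fx=6,fy=6,interpolation=cv2.INTER_CUBIC))
E
```

```text
pos [ 0.591  -0.1505  0.0634] tz -175.58827178378382 x [-0.0003 -0.0001 -1.    ] q [-0.4155  2.6493] open 0.8101693474093058 F [-0.5964 -0.0256 -0.2391] t 23.8
turn units -0.017654356756770538
shift units now-axes [-0.0246 -0.8408  0.038 ]
shift after turn [-0.0245 -0.8408  0.0367]
```

View pics/m9.png

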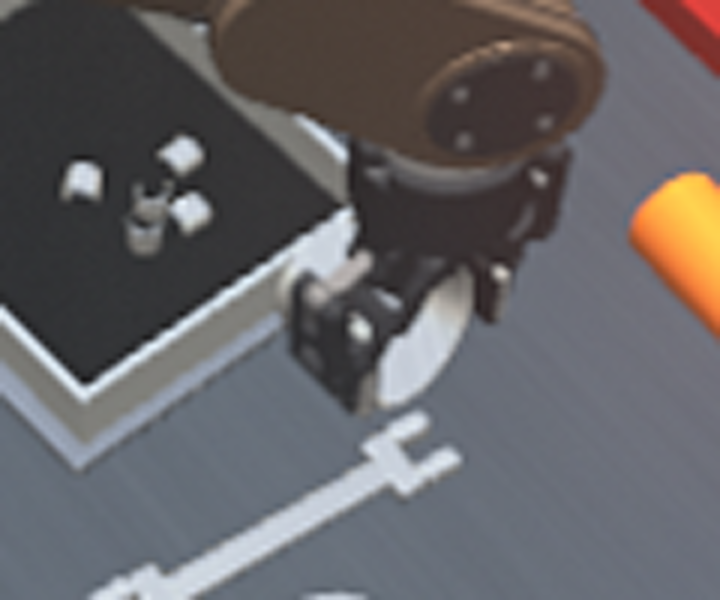

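Call:
move_arm(
  commands=[0, -0.6, 0, 0, 0, -0.4, 0, 0, -0.1, -0.15, 0, 0, 0, 0, 0, 0],
)

```text
time: 24.35
eef_pos: [0.5913, -0.1231, 0.0672]
tcp_rot: [0.708, 0.026, -0.706, 0.03]
contact_force: [-0.4, -7.1, 1.3]
opening: 0.809
```

```bash
python3 - <<'E'
from h import *
need(st(0.03,-.1525,.082),4.5)
im=ctrl.read_camera("side")[:,:,::-1]
cv2.imwrite("pics/n1.png",cv2.resize(im[210:310,290:410],None,fx=6,fy=6,interpolation=cv2.INTER_CUBIC))
E
```

```text
pos [ 0.5913 -0.1231  0.0672] tz -175.3981145600954 x [ 0.0031 -0.0055 -1.    ] q [-0.3715  2.6927] open 0.8089101007004962 F [-0.398  -7.1029  1.2822] t 24.35
turn units 0.02037708798092126
shift units now-axes [-0.5945 -0.3044  0.1306]
shift after turn [-0.5925 -0.3075  0.1327]
```

View pics/n1.png

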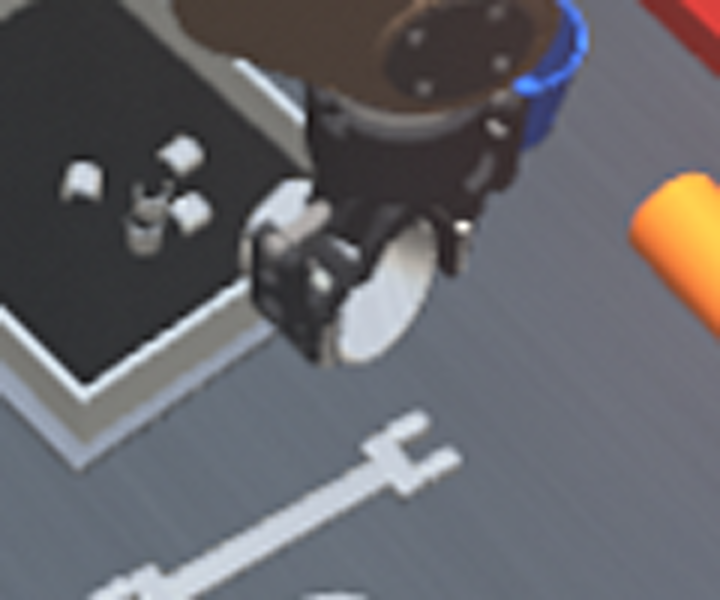

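Call:
move_arm(
  commands=[-0.3, -0.2, 0, 0, -0.3, -0.2, 0, 0, -0.24, -0.37, 0, 0, 0, 0, 0, 0],
)

```text
time: 24.9
eef_pos: [0.5882, -0.1008, 0.087]
tcp_rot: [-0.706, -0.028, 0.707, -0.028]
contact_force: [0.6, 0.1, -1.3]
opening: 0.805
```

```bash
python3 - <<'E'
from h import *
need(st(0.03,-.134,.094),4.5)
im=ctrl.read_camera("side")[:,:,::-1]
cv2.imwrite("pics/n2.png",cv2.resize(im[210:310,290:410],None,fx=6,fy=6,interpolation=cv2.INTER_CUBIC))
E
```

```text
pos [ 0.5882 -0.1008  0.087 ] tz -175.4594763143354 x [-0.0003  0.0011 -1.    ] q [-0.3399  2.7218] open 0.8054279624998854 F [ 0.6043  0.1394 -1.3318] t 24.9
turn units 0.008104737132919126
shift units now-axes [-0.281  -0.1477  0.0785]
shift after turn [-0.2812 -0.1473  0.0785]
```

View pics/n2.png

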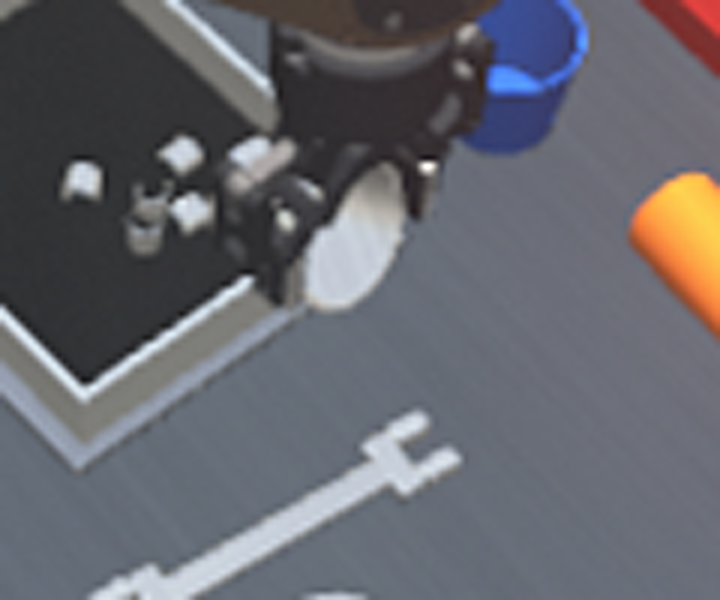

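Call:
move_arm(
  commands=[0, 0.7, 0, 0, 0, 0.7, 0, 0, 0.5, 0, 0, 0, 0.4, 0, 0, 0, 0, 0, 0, 0],
  force=20,
)

```text
time: 25.58
eef_pos: [0.5896, -0.1367, 0.0621]
tcp_rot: [-0.705, -0.028, 0.708, -0.027]
contact_force: [0.2, 0.5, -0.7]
opening: 0.807
```

Call:
move_arm(
  commands=[0, -0.5, 0, 0, 0, -0.3, 0, 0, 0, 0, 0, 0],
)

```text
time: 25.95
eef_pos: [0.5904, -0.1199, 0.0665]
tcp_rot: [0.707, 0.026, -0.706, 0.032]
contact_force: [-2.7, -10.0, 1.4]
opening: 0.805
```

```bash
python3 - <<'E'
from h import *
need(st(0.03,-.155,.064),4.5)
im=ctrl.read_camera("side")[:,:,::-1]
cv2.imwrite("pics/n3.png",cv2.resize(im[210:310,290:410],None,fx=6,fy=6,interpolation=cv2.INTER_CUBIC))
E
```

```text
pos [ 0.5904 -0.1199  0.0665] tz -175.32557297029967 x [ 0.0024 -0.0079 -1.    ] q [-0.366   2.6989] open 0.8046414104249503 F [-2.736  -9.953   1.3536] t 25.95
turn units 0.03488540594006508
shift units now-axes [ 0.1009 -0.0773  0.1087]
shift after turn [ 0.1017 -0.0761  0.1088]
```

View pics/n3.png

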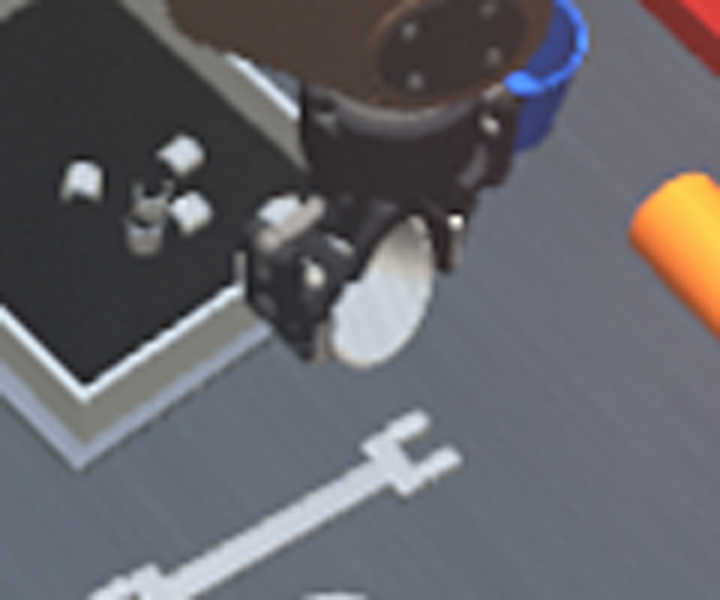

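Call:
move_arm(
  commands=[0, -0.2, 0, 0, 0, -0.2, 0, 0, 0, 0, 0, 0],
)

```text
time: 26.38
eef_pos: [0.5911, -0.1148, 0.07]
tcp_rot: [0.708, 0.023, -0.705, 0.036]
contact_force: [-7.4, -21.1, 11.7]
opening: 0.809
```

```bash
python3 - <<'E'
from h import *
need(st(0.03,-.1525,.082),4.5)
im=ctrl.read_camera("side")[:,:,::-1]
cv2.imwrite("pics/n4.png",cv2.resize(im[210:310,290:410],None,fx=6,fy=6,interpolation=cv2.INTER_CUBIC))
E
```

```text
pos [ 0.5911 -0.1148  0.07  ] tz -175.20840945269742 x [ 0.0053 -0.0169 -0.9998] q [-0.3546  2.7138] open 0.8088199786967647 F [ -7.4072 -21.1486  11.6955] t 26.375
turn units 0.05831810946051519
shift units now-axes [-0.4795  0.0298  0.1502]
shift after turn [-0.4793  0.0223  0.1519]
```

View pics/n4.png

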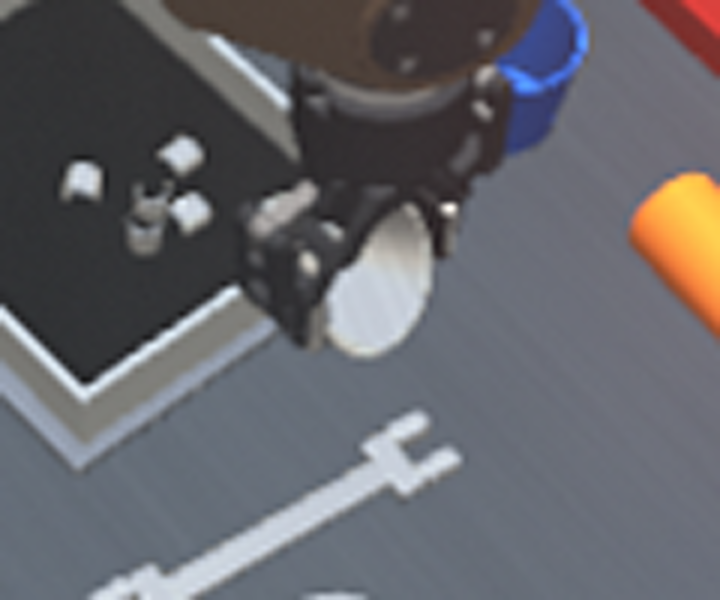

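Call:
move_arm(
  commands=[-0.3, 0, 0, 0, -0.3, -0.1, 0, 0, 0, 0, 0, 0],
)

```text
time: 26.8
eef_pos: [0.5901, -0.1057, 0.0822]
tcp_rot: [0.708, 0.027, -0.705, 0.029]
contact_force: [-2.0, -3.3, 7.0]
opening: 0.808
```

```bash
python3 - <<'E'
from h import *
need(st(0.03,-.1525,.082),4.5)
im=ctrl.read_camera("side")[:,:,::-1]
cv2.imwrite("pics/n5.png",cv2.resize(im[210:310,290:410],None,fx=6,fy=6,interpolation=cv2.INTER_CUBIC))
E
```

```text
pos [ 0.5901 -0.1057  0.0822] tz -175.4640758843434 x [ 0.004  -0.0032 -1.    ] q [-0.3458  2.7178] open 0.807796226252784 F [-1.9676 -3.2733  7.0294] t 26.8
turn units 0.007184823131319717
shift units now-axes [0.0076 0.3873 0.1395]
shift after turn [0.0068 0.3874 0.1392]
```

View pics/n5.png

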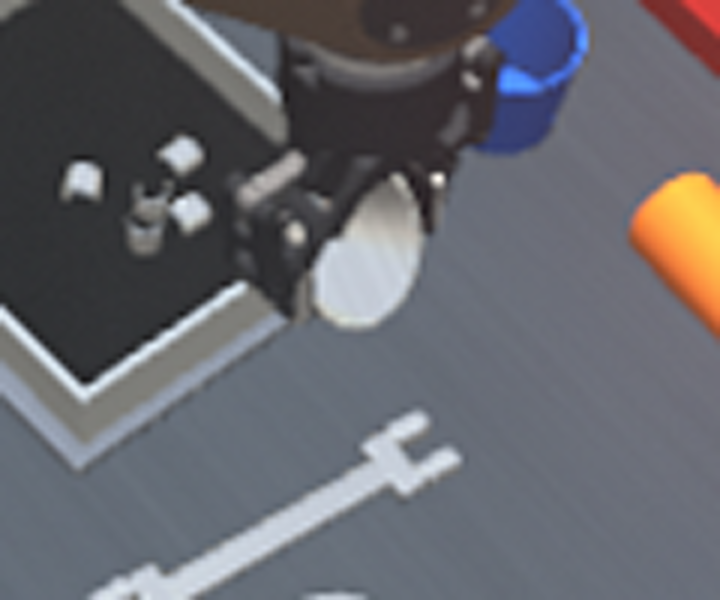

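Call:
move_arm(
  commands=[-0.2, -0.3, 0, 0, -0.2, -0.3, 0, 0, 0, 0, 0, 0],
)

```text
time: 27.22
eef_pos: [0.5887, -0.0898, 0.0915]
tcp_rot: [0.708, 0.027, -0.705, 0.028]
contact_force: [-0.2, -1.2, 7.0]
opening: 0.803
```

```bash
python3 - <<'E'
from h import *
need(st(0.03,-.134,.094),4.5)
im=ctrl.read_camera("side")[:,:,::-1]
cv2.imwrite("pics/n6.png",cv2.resize(im[210:310,290:410],None,fx=6,fy=6,interpolation=cv2.INTER_CUBIC))
E
```

```text
pos [ 0.5887 -0.0898  0.0915] tz -175.46569599176064 x [ 0.0034 -0.0013 -1.    ] q [-0.3216  2.741 ] open 0.8034223638747021 F [-0.2006 -1.1973  7.0142] t 27.225
turn units 0.0068608016478719945
shift units now-axes [-0.1019  0.2868  0.1337]
shift after turn [-0.102   0.2867  0.1339]
```

View pics/n6.png

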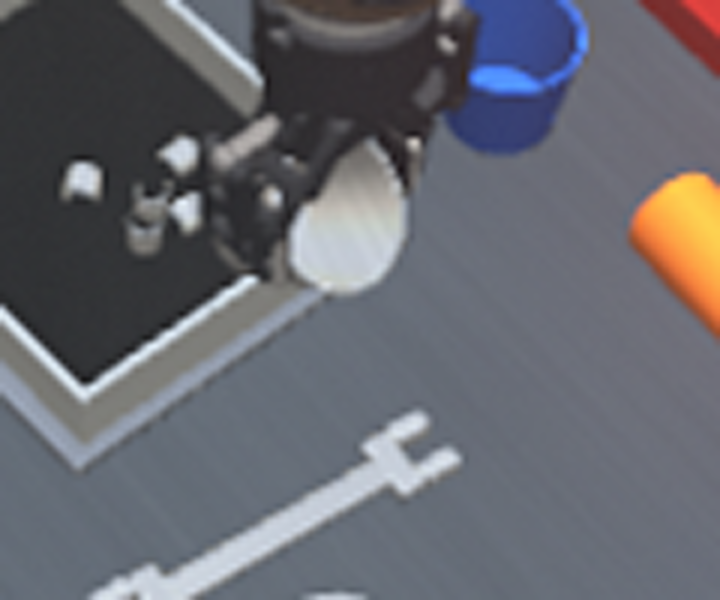

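Call:
move_arm(
  commands=[-0.25, 0.1, 0, 0, -0.05, -0.3, 0, 0, 0, -0.2, 0, 0, 0, 0, 0, 0],
)

```text
time: 27.78
eef_pos: [0.586, -0.0791, 0.0961]
tcp_rot: [-0.706, -0.028, 0.707, -0.028]
contact_force: [-0.4, -0.1, -1.2]
opening: 0.805
```

```bash
python3 - <<'E'
from h import *
need(st(0.03,-.134,.094),4.5)
im=ctrl.read_camera("side")[:,:,::-1]
cv2.imwrite("pics/n7.png",cv2.resize(im[200:300,290:410],None,fx=6,fy=6,interpolation=cv2.INTER_CUBIC))
E
```

```text
pos [ 0.586  -0.0791  0.0961] tz -175.4890153544587 x [-0.0014  0.0007 -1.    ] q [-0.3057  2.757 ] open 0.8054922668215161 F [-0.3745 -0.0567 -1.2089] t 27.775
turn units 0.0021969291082541533
shift units now-axes [0.083  0.7238 0.059 ]
shift after turn [0.0835 0.7237 0.059 ]
```

View pics/n7.png

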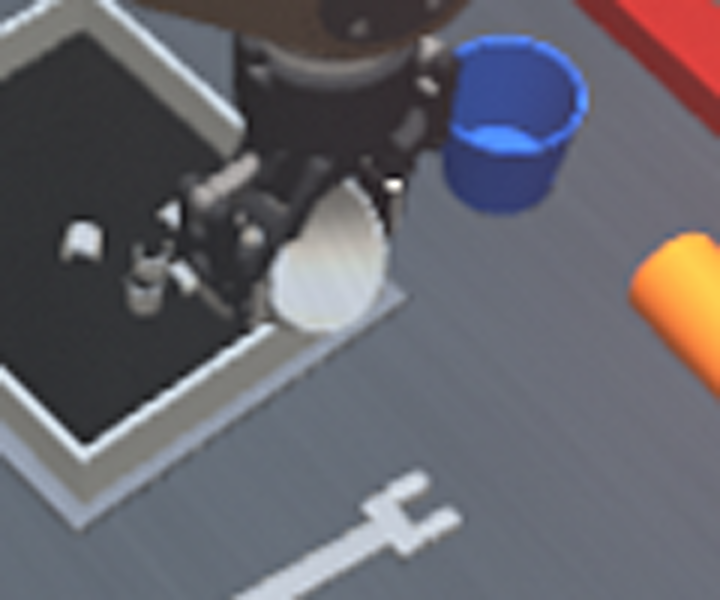

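Call:
move_arm(
  commands=[-0.15, 0.3, 0, 0, 0, 0.7, 0, 0, 0, 0.6, 0, 0, 0.44, 0, 0, 0, 0, 0, 0, 0],
)

```text
time: 28.45
eef_pos: [0.5884, -0.1198, 0.0876]
tcp_rot: [-0.705, -0.028, 0.708, -0.027]
contact_force: [0.3, -0.5, -1.4]
opening: 0.807
```

Call:
move_arm(
  commands=[0, -0.25, 0, 0, 0, -0.25, 0, 0, 0, -0.25, 0, 0, 0, 0, 0, 0],
)

```text
time: 28.95
eef_pos: [0.5882, -0.1004, 0.0897]
tcp_rot: [0.707, 0.028, -0.707, 0.028]
contact_force: [0.3, -0.5, -1.6]
opening: 0.805
```

```bash
python3 - <<'E'
from h import *
need(st(0.03,-.134,.089),4.5)
im=ctrl.read_camera("side")[:,:,::-1]
cv2.imwrite("pics/n8.png",cv2.resize(im[200:300,290:410],None,fx=6,fy=6,interpolation=cv2.INTER_CUBIC))
E
```

```text
pos [ 0.5882 -0.1004  0.0897] tz -175.47150769310593 x [ 0.0001 -0.     -1.    ] q [-0.3389  2.7236] open 0.8045666234207618 F [ 0.3232 -0.4604 -1.6167] t 28.95
turn units 0.0056984613788131355
shift units now-axes [ 0.0292 -0.1328  0.0818]
shift after turn [ 0.0293 -0.1327  0.0819]
```

View pics/n8.png

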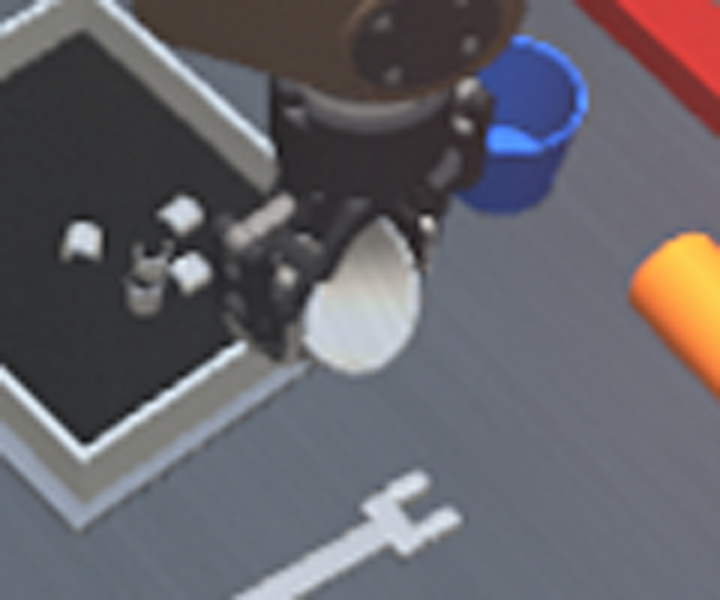

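```bash
cat >> h.py <<'E'
def onplane(n,uv,p0,nrm):
    o,d=ray(n,uv); return o+d*(np.dot(nrm,np.array(p0)-o)/np.dot(nrm,d))
def stinv(p):
    c,s=np.cos(YAW),np.sin(YAW); d=np.array(p[:2])-ST; return np.array([c*d[0]+s*d[1],-s*d[0]+c*d[1],p[2]])
E
python3 - <<'E'
from h import *
p,M,s=here()
print("hand st",stinv(p))
for uv in [(356,373),(340,370),(370,370)]:
    q=onplane("side",(290+uv[0]/6,200+uv[1]/6),p,M[:,2]); r=stinv(q); print(r, r[1:]-stinv(p)[1:])
E
```

```text
hand st [ 0.0321 -0.1377  0.0897]
[ 0.0321 -0.1492  0.0458] [-0.0115 -0.0439]
[ 0.0321 -0.1393  0.0373] [-0.0016 -0.0524]
[ 0.0321 -0.1574  0.0571] [-0.0198 -0.0327]
```

Call:
move_arm(
  commands=[0, -0.25, 0, 0, 0, -0.2, 0, 0, 0, 0, 0, 0],
)

```text
time: 29.38
eef_pos: [0.5881, -0.0909, 0.0907]
tcp_rot: [0.707, 0.027, -0.706, 0.029]
contact_force: [-0.5, -3.7, 2.0]
opening: 0.81
```

```bash
python3 - <<'E'
from h import *
need(st(0.03,-.134,.089),4.5)
im=ctrl.read_camera("side")[:,:,::-1]
cv2.imwrite("pics/n9.png",cv2.resize(im[200:300,290:410],None,fx=6,fy=6,interpolation=cv2.INTER_CUBIC))
E
```

```text
pos [ 0.5881 -0.0909  0.0907] tz -175.50185605352047 x [ 0.0018 -0.0023 -1.    ] q [-0.323   2.7412] open 0.8099007378039768 F [-0.5345 -3.666   1.9853] t 29.375
turn units -0.00037121070408829837
shift units now-axes [0.0672 0.2472 0.1053]
shift after turn [0.0667 0.2473 0.1052]
```

View pics/n9.png

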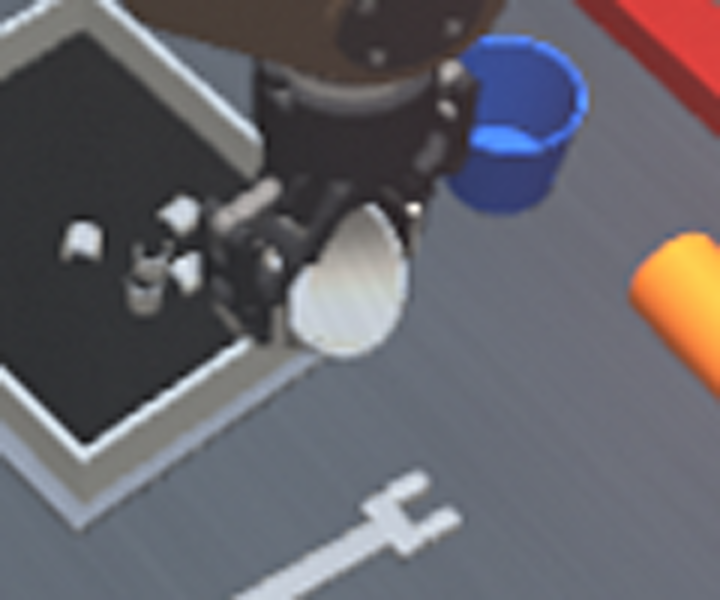

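Call:
move_arm(
  commands=[0, -0.2, 0, 0, 0, -0.2, 0, 0, 0, 0, 0, 0],
)

```text
time: 29.8
eef_pos: [0.5878, -0.0821, 0.0924]
tcp_rot: [0.707, 0.026, -0.706, 0.03]
contact_force: [-3.6, -6.1, 7.8]
opening: 0.804
```

```bash
python3 - <<'E'
from h import *
need(st(0.03,-.134,.089),4.5)
im=ctrl.read_camera("side")[:,:,::-1]
cv2.imwrite("pics/o1.png",cv2.resize(im[200:300,290:410],None,fx=6,fy=6,interpolation=cv2.INTER_CUBIC))
E
```

```text
pos [ 0.5878 -0.0821  0.0924] tz -175.47372106020006 x [ 0.0022 -0.0044 -1.    ] q [-0.3081  2.7569] open 0.8044108858321093 F [-3.5974 -6.146   7.8177] t 29.8
turn units 0.005255787959981717
shift units now-axes [0.137  0.5988 0.1215]
shift after turn [0.1345 0.5995 0.121 ]
```

View pics/o1.png

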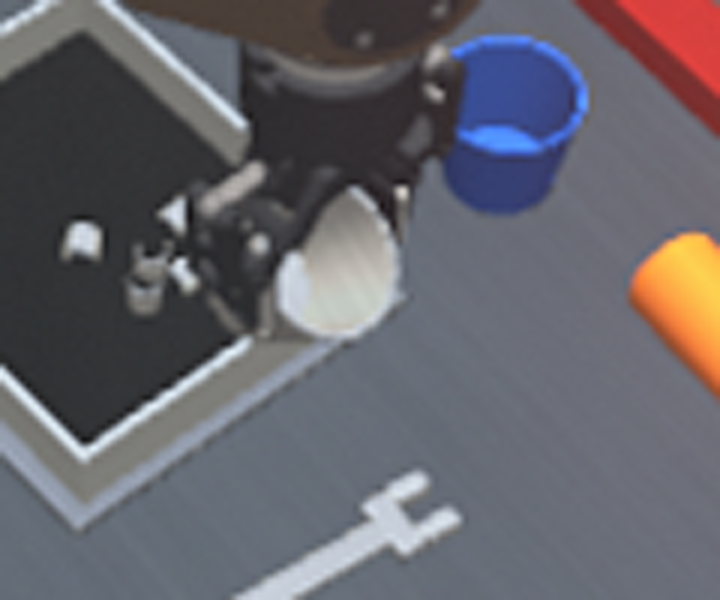

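Call:
move_arm(
  commands=[-0.1, -0.1, 0, 0, -0.05, -0.25, 0, 0, 0, 0, 0, 0],
)

```text
time: 30.22
eef_pos: [0.5862, -0.0702, 0.0937]
tcp_rot: [0.707, 0.028, -0.706, 0.026]
contact_force: [0.9, 1.7, 0.6]
opening: 0.812
```

```bash
python3 - <<'E'
from h import *
need(st(0.03,-.134,.089),4.5)
im=ctrl.read_camera("side")[:,:,::-1]
cv2.imwrite("pics/o2.png",cv2.resize(im[200:300,290:410],None,fx=6,fy=6,interpolation=cv2.INTER_CUBIC))
E
```

```text
pos [ 0.5862 -0.0702  0.0937] tz -175.59160156513772 x [ 0.0009  0.0025 -1.    ] q [-0.292   2.7708] open 0.8116056534948329 F [0.8716 1.6926 0.5949] t 30.225
turn units -0.01832031302753876
shift units now-axes [0.1836 1.0771 0.0934]
shift after turn [0.1862 1.0765 0.0949]
```

View pics/o2.png

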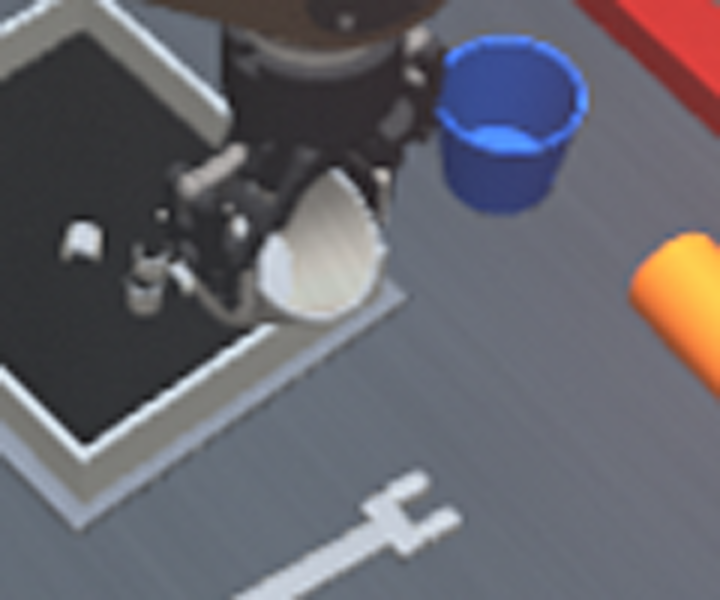

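Call:
move_arm(
  commands=[-0.6, 0, 0, 0, -0.3, 0.5, 0, 0, 0, 1, -0.1, 0, 0, 1, -0.1, 0, 0, 1, -0.1, 0, 0, 1, -0.1, 0, 0, 1, -0.1, 0, 0, 1, -0.1, 0, 0, 1, 0, 0, 0, 0.5, 0, 0, 0.5, 0, 0, 0, 0.8, 0, 0, 0, 0.4, 0, 0, 0, 0, 0, 0, 0],
)

```text
time: 32.02
eef_pos: [0.6153, -0.2681, 0.071]
tcp_rot: [-0.705, -0.029, 0.708, -0.027]
contact_force: [-0.4, 0.7, -0.1]
opening: 0.804
```

```bash
python3 - <<'E'
from h import *
need([.615,-.264,.06],4.5)
im=ctrl.read_camera("side")[:,:,::-1]
cv2.imwrite("pics/o3.png",cv2.resize(im[230:340,340:460],None,fx=6,fy=5.4,interpolation=cv2.INTER_CUBIC))
E
```

```text
pos [ 0.6153 -0.2681  0.071 ] tz -175.4942086088106 x [-0.0035  0.0022 -1.    ] q [-0.5619  2.501 ] open 0.8042497229969697 F [-0.3801  0.7292 -0.0528] t 32.025
turn units 0.0011582782378809497
shift units now-axes [ 0.4395 -0.1648 -0.0021]
shift after turn [ 0.4391 -0.1659 -0.0006]
```

View pics/o3.png

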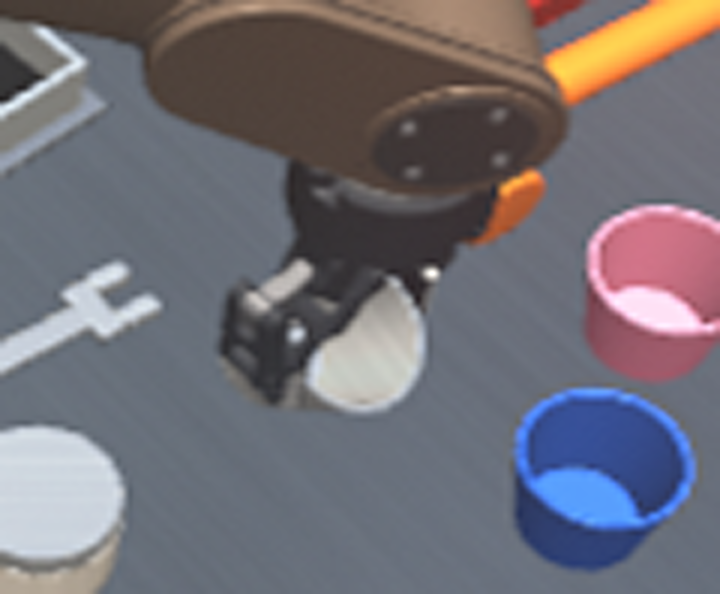

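Call:
move_arm(
  commands=[0.3, 0, 0, 0, 0.15, 0, 0, 0, 0, 0, 0, 0],
)

```text
time: 32.45
eef_pos: [0.6162, -0.2694, 0.0617]
tcp_rot: [-0.706, -0.028, 0.707, -0.027]
contact_force: [0.4, -0.1, -2.2]
opening: 0.809
```

Call:
move_arm(
  commands=[0.12, 0, 0, 0, 0.12, 0, 0, 0, 0, 0, 0, 0],
)

```text
time: 32.83
eef_pos: [0.6161, -0.2695, 0.0557]
tcp_rot: [-0.706, -0.028, 0.707, -0.027]
contact_force: [-0.9, -0.1, -1.3]
opening: 0.806
```

Call:
move_arm(
  commands=[0.12, 0, 0, 0, 0.1, -0.05, 0, 0, 0, 0, 0, 0],
)

```text
time: 33.2
eef_pos: [0.6165, -0.2688, 0.0512]
tcp_rot: [0.707, 0.027, -0.706, 0.028]
contact_force: [-1.3, -1.0, 1.7]
opening: 0.807
```

```bash
python3 - <<'E'
from h import *
need([.615,-.264,.06],4.5)
im=ctrl.read_camera("side")[:,:,::-1]
cv2.imwrite("pics/o4.png",cv2.resize(im[230:340,340:460],None,fx=6,fy=5.4,interpolation=cv2.INTER_CUBIC))
E
```

```text
pos [ 0.6165 -0.2688  0.0512] tz -175.5258722470852 x [ 0.0004 -0.0011 -1.    ] q [-0.5615  2.5025] open 0.8071400494445065 F [-1.2531 -1.0435  1.6899] t 33.2
turn units -0.005174449417040705
shift units now-axes [-0.3531 -0.1961  0.0454]
shift after turn [-0.3529 -0.1965  0.0454]
```

View pics/o4.png

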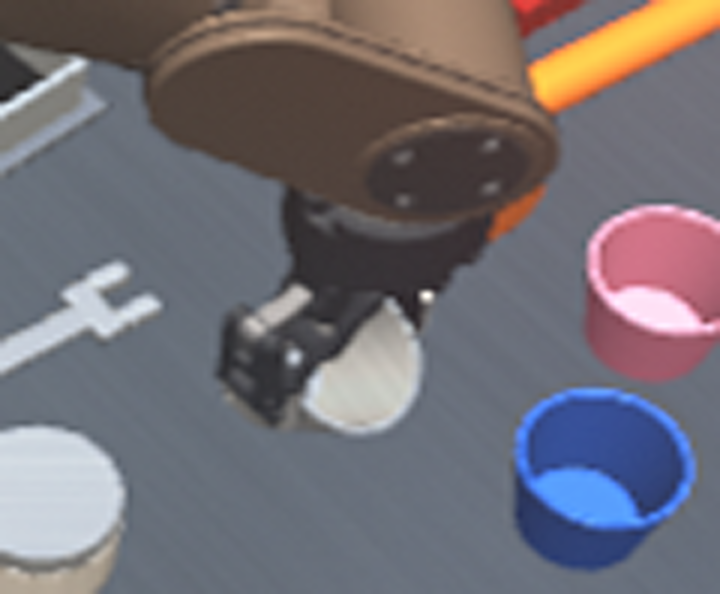

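Call:
move_arm(
  commands=[0.08, -0.2, 0, 0, 0, -0.25, 0, 0, 0, -0.25, 0, 0, 0, -0.2, 0, 0, 0, 0, 0, 0],
)

```text
time: 33.88
eef_pos: [0.6163, -0.2458, 0.0508]
tcp_rot: [0.708, 0.027, -0.705, 0.028]
contact_force: [0.7, 0.6, 6.8]
opening: 0.809
```

```bash
python3 - <<'E'
from h import *
need([.615,-.264,.06],4.5)
im=ctrl.read_camera("side")[:,:,::-1]
cv2.imwrite("pics/o5.png",cv2.resize(im[230:340,340:460],None,fx=6,fy=5.4,interpolation=cv2.INTER_CUBIC))
E
```

```text
pos [ 0.6163 -0.2458  0.0508] tz -175.5633988436367 x [ 0.0044 -0.0009 -1.    ] q [-0.5327  2.5304] open 0.8085256303878252 F [0.7337 0.5544 6.8105] t 33.875
turn units -0.012679768727343799
shift units now-axes [-0.3675  0.7213  0.1073]
shift after turn [-0.3679  0.7207  0.1097]
```

View pics/o5.png

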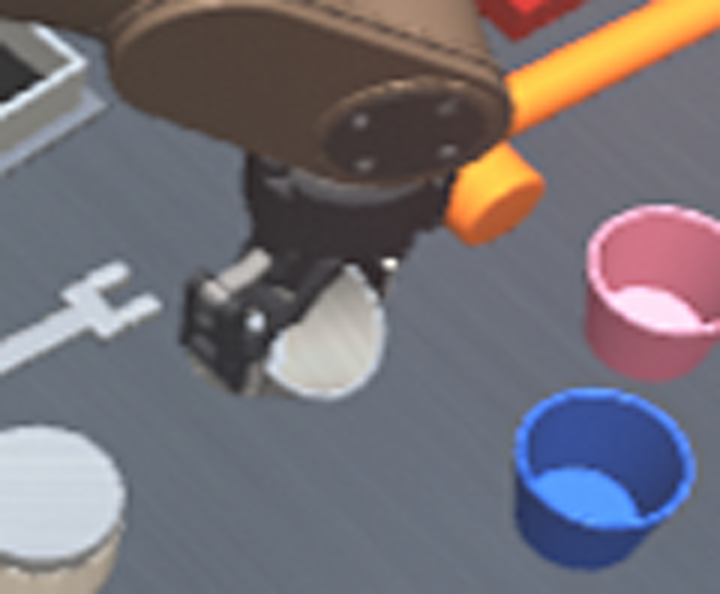

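Call:
move_arm(
  commands=[-0.1, 0, 0, 0, 0, 0, 0, 0, 0, 0, 0, 0, 0, 0, 0, 0, 0, 0, 0, 0],
  jaw=85.4,
)

```text
time: 34.55
eef_pos: [0.6144, -0.2458, 0.0508]
tcp_rot: [-0.706, -0.028, 0.707, -0.027]
contact_force: [0.0, 0.1, -0.5]
opening: 0.999
```

```bash
python3 - <<'E'
from h import *
need([.615,-.264,.06],4.5)
im=ctrl.read_camera("side")[:,:,::-1]
cv2.imwrite("pics/o6.png",cv2.resize(im[230:340,340:460],None,fx=6,fy=5.4,interpolation=cv2.INTER_CUBIC))
E
```

```text
pos [ 0.6144 -0.2458  0.0508] tz -175.54929404459628 x [-0.0004  0.0003 -1.    ] q [-0.5337  2.5302] open 0.9987621772428564 F [ 0.0196  0.1414 -0.523 ] t 34.55
turn units -0.009858808919261719
shift units now-axes [-0.3677  0.7258  0.0327]
shift after turn [-0.3675  0.7259  0.0332]
```

View pics/o6.png

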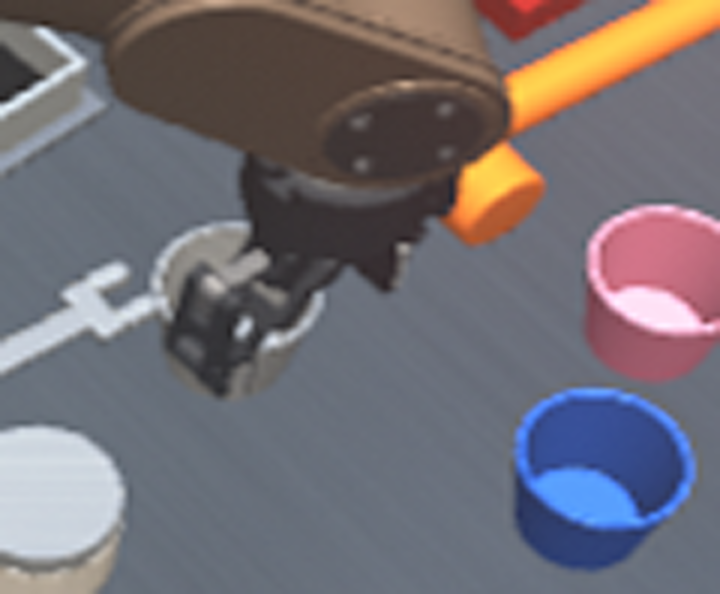

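Call:
move_arm(
  commands=[-0.4, 0, 0, 0, -0.8, 0, 0, 0, -1, 0, 0, 0, -1, 0, 0, 0, -1, 0, 0, 0, -0.8, 0, 0, 0],
)

```text
time: 35.35
eef_pos: [0.6152, -0.2462, 0.1794]
tcp_rot: [0.708, 0.027, -0.706, 0.028]
contact_force: [-0.3, 0.2, 0.9]
opening: 1.002
```

```bash
python3 - <<'E'
from h import *
need(st(0,.095,.28),94.5)
im=ctrl.read_camera("side")[:,:,::-1]
cv2.imwrite("pics/o7.png",cv2.resize(im[190:340,300:460],None,fx=5,fy=4,interpolation=cv2.INTER_CUBIC))
E
```

```text
pos [ 0.6152 -0.2462  0.1794] tz -175.5395572564211 x [ 0.0029 -0.0017 -1.    ] q [-0.5336  2.5302] open 1.0015229452471444 F [-0.3167  0.1873  0.8789] t 35.35
turn units 17.992088548715788
shift units now-axes [ -4.0608 -15.1838   1.8994]
shift after turn [-4.0257  1.9002 15.1931]
```

View pics/o7.png

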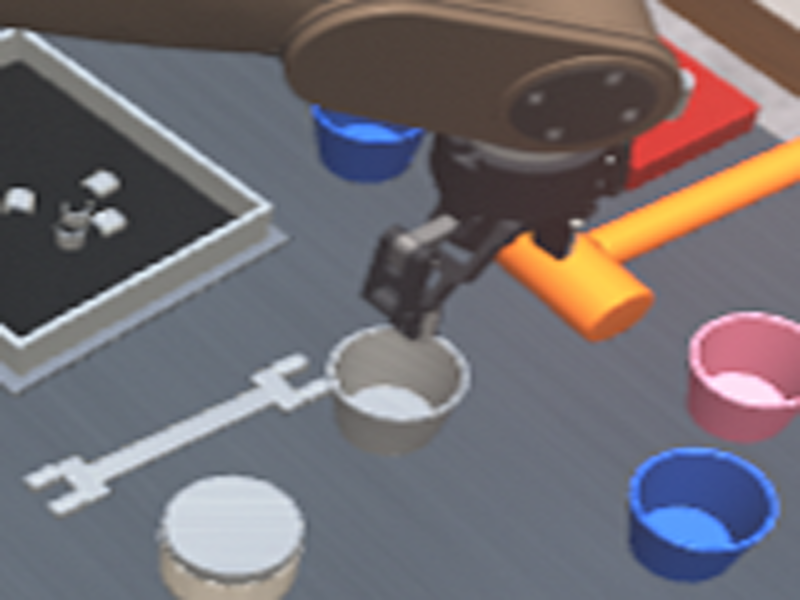

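Call:
move_arm(
  commands=[-0.6, -0.7, 0.06, -1, -0.6, -0.7, -0.12, -1, -0.6, -0.68, -0.18, -1, -0.6, -0.66, -0.24, -1, -0.4, -0.63, -0.3, -1, -0.2, -0.6, -0.35, -1, 0, -0.57, -0.4, -1, 0, -0.54, -0.45, -1, 0, -0.5, -0.5, -1, 0, -0.45, -0.54, -1, 0, -0.4, -0.57, -1, 0, -0.35, -0.6, -1, 0, -0.3, -0.63, -1, 0, -0.24, -0.66, -1, 0, -0.18, -0.68, -1, 0, -0.12, -0.7, -1, 0, -0.06, -0.7, -1, 0, 0, -0.7, -1, 0, 0, 0, 0],
  jaw=60,
  force=60,
)

```text
time: 37.78
eef_pos: [0.6143, 0.0704, 0.2511]
tcp_rot: [0.48, 0.519, -0.48, 0.519]
contact_force: [0.2, 0.7, -0.5]
opening: 0.704
```

```bash
python3 - <<'E'
from h import *
need(st(0,.095,.155),94.5)
print("cup",onz("side",(379.6,287),.06))
for n in("side","top"):
    im=ctrl.read_camera(n)[:,:,::-1]; cv2.imwrite(f"pics/q1{n}.png",im)
E
```

```text
pos [0.6143 0.0704 0.2511] tz -85.49877016006248 x [-0.0002 -0.0001 -1.    ] q [-0.0497  1.4425] open 0.703808411564353 F [ 0.222   0.7342 -0.4837] t 37.775
turn units 0.00024596798750735615
shift units now-axes [ 3.8435 -2.8574 -2.5636]
shift after turn [ 3.8431 -2.8582 -2.5634]
cup [ 0.5977 -0.2252  0.06  ]
```

View pics/q1side.png

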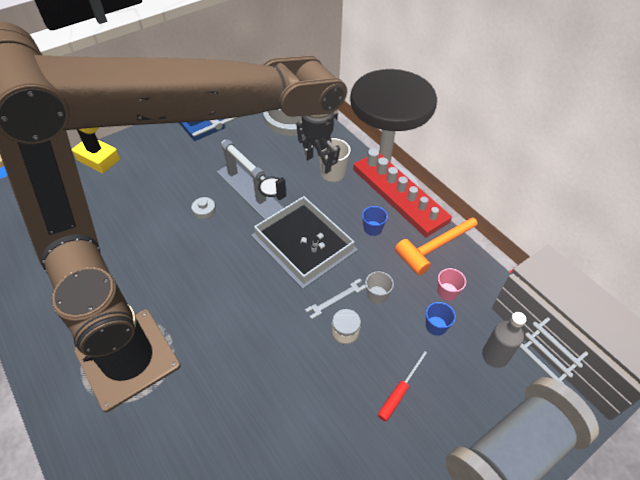

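View pics/q1top.png

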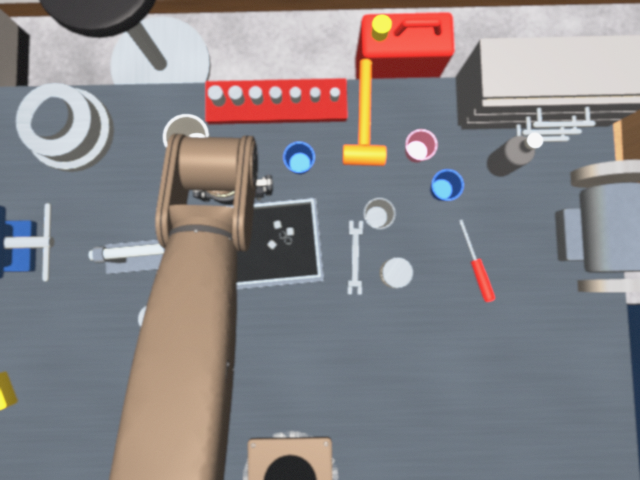

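Call:
move_arm(
  commands=[0, -0.9, -0.85, 0, 0, -0.9, -0.85, 0, 0, -0.9, -0.8, 0, 0, -0.16, -0.06, 0, 0, 0, 0, 0],
)

```text
time: 38.5
eef_pos: [0.5387, 0.1271, 0.2514]
tcp_rot: [0.481, 0.518, -0.48, 0.519]
contact_force: [-0.1, -0.7, 0.5]
opening: 0.7
```

```bash
python3 - <<'E'
from h import *
need(st(0,.095,.155),94.5)
im=ctrl.read_camera("side")[:,:,::-1]; cv2.imwrite(f"pics/q2.png",cv2.resize(im[110:230,210:350],None,fx=5.5,fy=5,interpolation=cv2.INTER_CUBIC))
E
```

```text
pos [0.5387 0.1271 0.2514] tz -85.59590664895697 x [ 0.001  -0.0004 -1.    ] q [0.0486 1.5427] open 0.6998718801459802 F [-0.1273 -0.6788  0.4885] t 38.5
turn units -0.019181329791399547
shift units now-axes [ 3.8562 -0.0247 -0.0674]
shift after turn [ 3.8562 -0.0207 -0.0657]
```

View pics/q2.png

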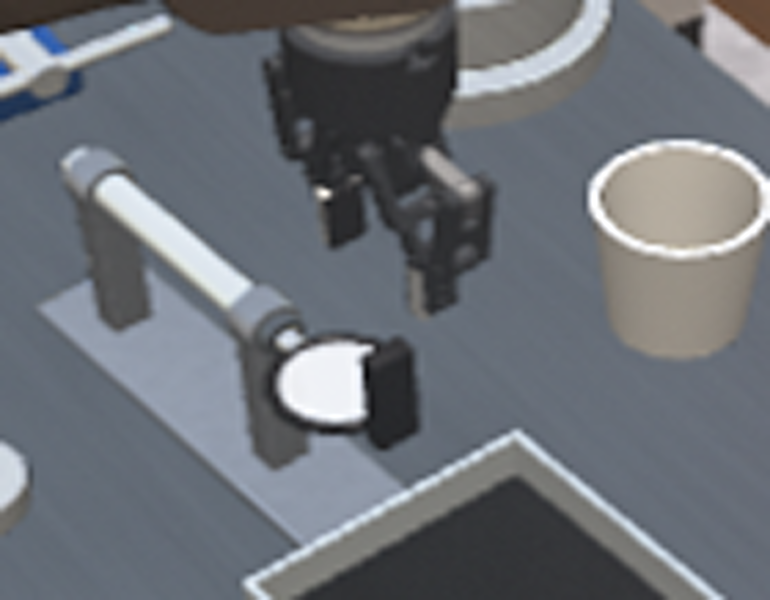

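```bash
python3 - <<'E'
from h import *
u=proj("side",st(0,.095,.182)); print(u, (u-[210,110])*[5.5,5])
for dy in (.088,.102):
  for dx in(-.013,.013): print((proj("side",st(dx,dy,.182))-[210,110])*[5.5,5])
E
```

```text
[280.8669 181.1191] [389.7681 355.5955]
[377.2138 374.4465]
[420.0522 351.5418]
[359.3915 359.6616]
[402.167  336.9781]
```

Call:
move_arm(
  commands=[0.8, -0.02, -0.07, 0, 0.9, 0, 0, 0, 0.9, 0, 0, 0, 0.7, 0, 0, 0, 0.5, 0, 0, 0, 0, 0, 0, 0],
)

```text
time: 39.3
eef_pos: [0.5371, 0.1294, 0.1546]
tcp_rot: [0.48, 0.52, -0.481, 0.518]
contact_force: [0.3, 0.1, -0.6]
opening: 0.701
```

Call:
move_arm(
  commands=[0, 0, 0, 0, 0, 0, 0, 0, 0, 0, 0, 0, 0, 0, 0, 0, 0, 0, 0, 0, 0, 0, 0, 0],
  jaw=0,
  force=70,
)

```text
time: 40.05
eef_pos: [0.5383, 0.1302, 0.1575]
tcp_rot: [0.481, 0.519, -0.479, 0.519]
contact_force: [-1.0, 3.9, 5.9]
opening: 0.156
```

```bash
python3 - <<'E'
from h import *
need(st(0,-.045,.155),94.5)
im=ctrl.read_camera("side")[:,:,::-1]; cv2.imwrite(f"pics/q3.png",cv2.resize(im[110:230,210:350],None,fx=5.5,fy=5,interpolation=cv2.INTER_CUBIC))
E
```

```text
pos [0.5383 0.1302 0.1575] tz -85.56110143441207 x [ 0.0019  0.0015 -1.    ] q [0.0535 1.5461] open 0.15602662679283863 F [-0.9876  3.9046  5.8828] t 40.05
turn units -0.012220286882416076
shift units now-axes [ 0.0908 -0.0077  5.6591]
shift after turn [ 0.0982 -0.0135  5.659 ]
```

View pics/q3.png

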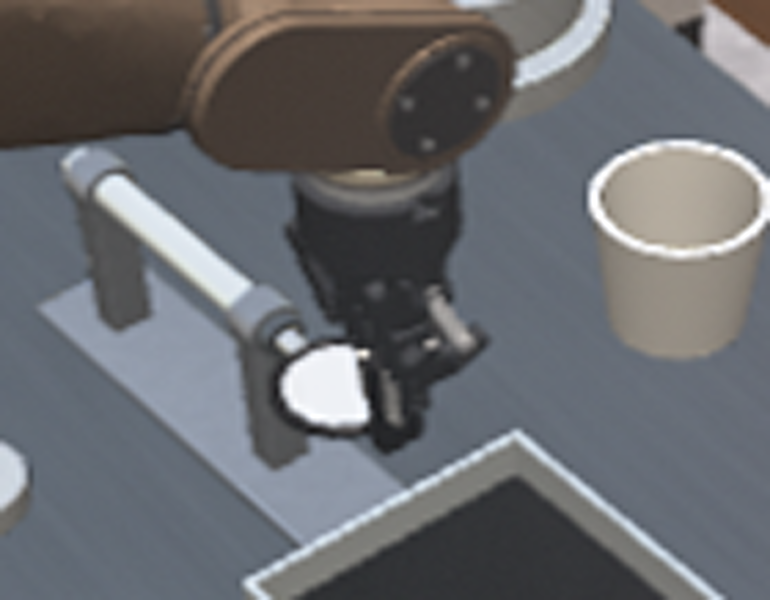

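Call:
move_arm(
  commands=[0, 0, 0.4, 0, 0, 0, 0.6, 0, 0, 0, 0.6, 0, 0, 0, 0.6, 0, 0, 0, 0.6, 0, 0, 0, 0.6, 0, 0, 0, 0.6, 0, 0, 0, 0.6, 0, 0, 0, 0.5, 0, 0, 0, 0.3, 0, 0, 0, 0, 0],
)

```text
time: 41.48
eef_pos: [0.5483, -0.0038, 0.1574]
tcp_rot: [0.481, 0.52, -0.479, 0.518]
contact_force: [-2.3, 8.7, 7.2]
opening: 0.153
```

```bash
python3 - <<'E'
from h import *
need(st(0,-.045,.155),94.5)
u=proj("side",st(0,.185,.12)); v=proj("top",st(0,.185,.12)); print(u,v)
im=ctrl.read_camera("side")[:,:,::-1]; cv2.imwrite(f"pics/q4.png",cv2.resize(im[130:230,210:330],None,fx=6.5,fy=6,interpolation=cv2.INTER_CUBIC))
im=ctrl.read_camera("top")[:,:,::-1]; cv2.imwrite(f"pics/q4t.png",cv2.resize(im[200:290,130:260],None,fx=6,fy=6,interpolation=cv2.INTER_CUBIC))
E
```

```text
pos [ 0.5483 -0.0038  0.1574] tz -85.58455731370029 x [ 0.0005  0.0032 -1.    ] q [-0.1935  1.2985] open 0.1531716299067389 F [-2.3056  8.7302  7.1531] t 41.475
turn units -0.016911462740063145
shift units now-axes [0.0954 0.0066 0.2832]
shift after turn [0.0963 0.0062 0.2829]
[262.4153 178.777 ] [180.9077 246.7332]
```

View pics/q4.png

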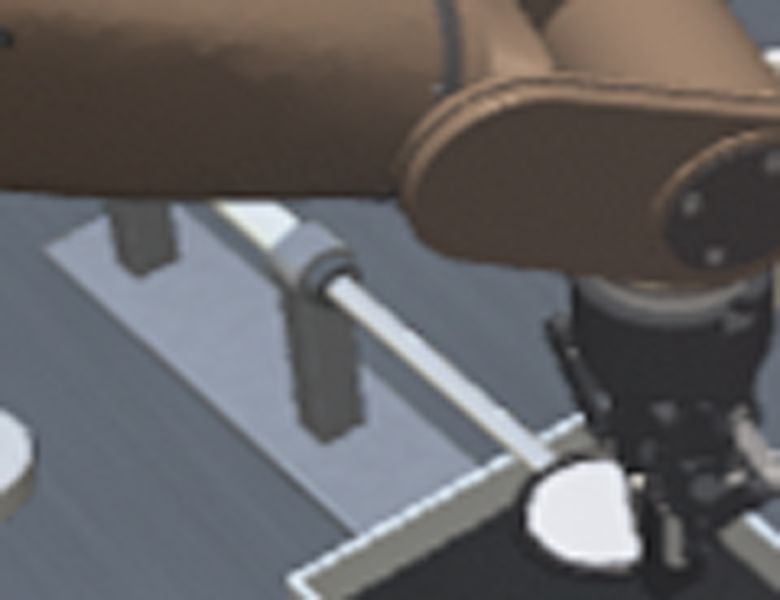

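View pics/q4t.png

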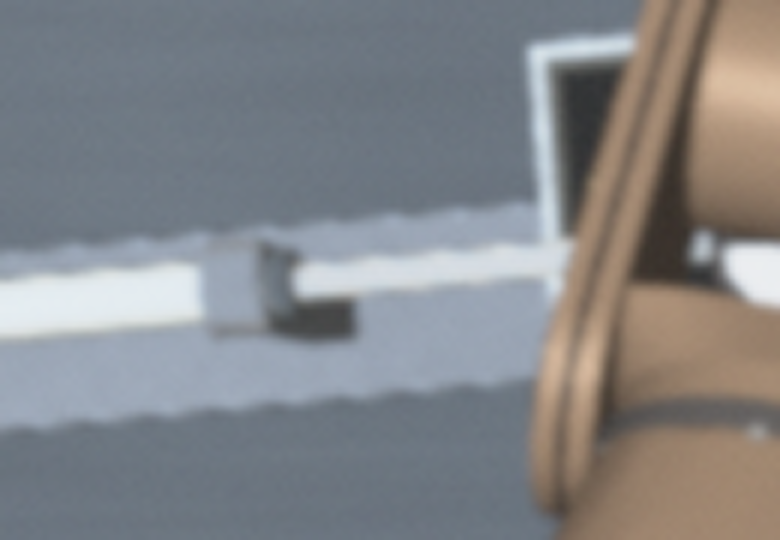

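Call:
move_arm(
  commands=[0, 0, 0.12, 0, 0, 0, 0.12, 0, 0, 0, 0, 0, 0, 0, 0, 0],
)

```text
time: 42.08
eef_pos: [0.5487, -0.0092, 0.1574]
tcp_rot: [0.481, 0.52, -0.479, 0.518]
contact_force: [-3.3, 9.4, 7.5]
opening: 0.156
```

```bash
python3 - <<'E'
from h import *
need(st(0,-.045,.155),94.5)
im=ctrl.read_camera("side")[:,:,::-1]; cv2.imwrite(f"pics/q5.png",cv2.resize(im[160:195,245:285],None,fx=16,fy=16,interpolation=cv2.INTER_CUBIC))
im=ctrl.read_camera("top")[:,:,::-1]; cv2.imwrite(f"pics/q5t.png",cv2.resize(im[230:265,160:200],None,fx=16,fy=16,interpolation=cv2.INTER_CUBIC))
for n in ("side","top"):
    for y in (.185,.182,.179): print(n,y,(proj(n,st(0,y,.12))-([245,160] if n=="side" else [160,230]))*16)
E
```

```text
pos [ 0.5487 -0.0092  0.1574] tz -85.5596446161247 x [ 0.0005  0.0035 -1.    ] q [-0.2033  1.2881] open 0.15596803726965539 F [-3.3176  9.3627  7.4668] t 42.075
turn units -0.01192892322494572
shift units now-axes [0.0965 0.0062 0.0666]
shift after turn [0.0968 0.0062 0.0662]
side 0.185 [278.6446 300.4321]
side 0.182 [288.8162 309.845 ]
side 0.179 [299.0071 319.2758]
top 0.185 [334.5238 267.731 ]
top 0.182 [356.8286 265.5432]
top 0.179 [379.133  263.3555]
```

View pics/q5.png

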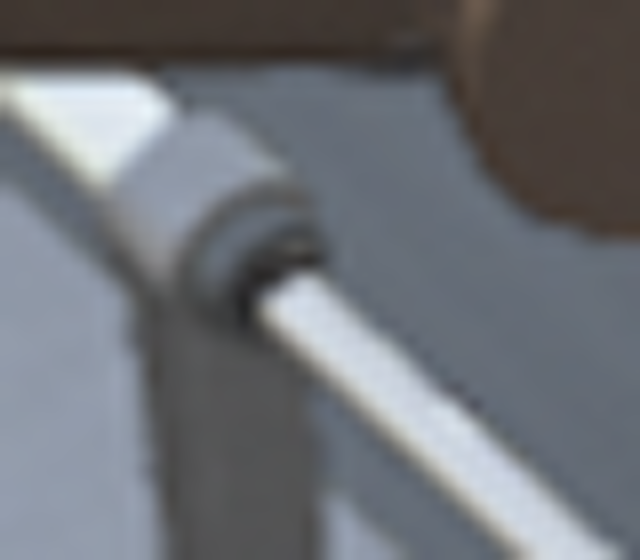

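View pics/q5t.png

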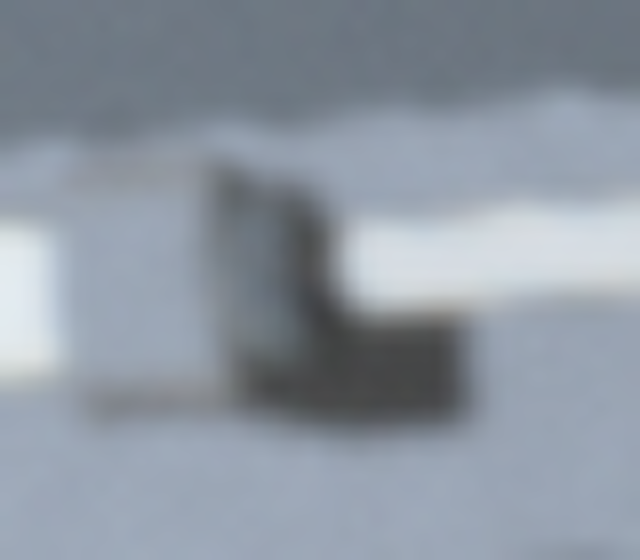

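```bash
python3 - <<'E'
from h import *
for z in (.137,.131,.125,.12,.109,.103): print(z,(proj("top",st(0,.185,z))-[160,230])*16,(proj("side",st(0,.185,z))-[245,160])*16)
for y in (.375,): print((proj("top",st(0,y,.131))))
im=ctrl.read_camera("top")
g=cv2.cvtColor(im,cv2.COLOR_RGB2GRAY).astype(int)
for r in range(240,256): print(r,g[r,170:192])
E
```

```text
0.137 [297.98   257.4627] [270.9246 232.0888]
0.131 [311.0177 261.1262] [273.6656 256.3541]
0.125 [323.9021 264.7465] [276.3888 280.4618]
0.12 [334.5238 267.731 ] [278.6446 300.4321]
0.109 [357.5307 274.1956] [283.5648 343.9896]
0.103 [369.8751 277.6641] [286.2242 367.5322]
[ 90.1296 255.0799]
240 [151 149 142 130 129 138 147 151 153 157 163 163 163 165 163 165 164 166
 167 165 165 164]
241 [153 152 140 121 107 115 126 127 130 140 154 161 161 165 164 165 164 166
 165 165 165 164]
242 [161 157 143 121 104 105 110 106 104 119 140 156 163 165 165 163 166 167
 169 172 175 181]
243 [162 160 145 123 111 110 107 101  90  97 125 154 174 180 178 176 179 182
 185 192 198 204]
244 [164 159 143 125 117 115 111 100  83  83 114 160 193 206 207 204 204 205
 207 210 213 216]
245 [163 157 144 130 120 117 112  98  82  83 114 168 204 216 218 216 216 216
 216 218 218 218]
246 [164 158 144 131 124 119 112 102  86  85 115 167 204 217 219 219 219 219
 217 218 218 218]
247 [162 159 150 137 127 118 113 100  86  80 107 154 195 214 216 217 218 217
 215 213 213 212]
248 [163 162 152 141 130 120 113 102  85  72  88 132 172 195 202 201 198 196
 196 196 196 191]
249 [165 163 154 142 131 123 116 105  90  70  70  97 128 149 150 150 146 146
 151 163 170 170]
250 [166 164 158 142 129 126 117 108  92  74  66  73  89  96  99  96  94  94
 112 139 158 163]
251 [166 165 159 143 124 115 110 105  94  77  66  67  73  74  74  71  75  77
  97 131 156 161]
252 [162 163 157 143 118 100  94  91  85  75  69  68  70  71  70  73  70  73
  94 127 152 161]
253 [155 153 152 140 118  95  81  77  77  72  69  71  71  70  71  70  69  73
  91 123 148 160]
254 [144 143 141 135 116  96  80  75  75  72  73  72  73  73  70  71  71  72
  89 120 147 160]
255 [138 139 136 134 123 109  99  92  85  83  78  77  76  78  77  78  79  82
  98 125 149 158]
```

```bash
python3 - <<'E'
from h import *
a=cv2.imread("pics/side0.png"); b=ctrl.read_camera("side")[:,:,::-1]
for y in (.185,.1775,.172): print(y,proj("side",st(0,y,.12)),proj("side",st(0,y-.14,.12)))
cv2.imwrite("pics/r1.png",np.hstack([cv2.resize(a[165:205,245:285],None,fx=10,fy=10,interpolation=cv2.INTER_CUBIC),cv2.resize(b[192:232,275:315],None,fx=10,fy=10,interpolation=cv2.INTER_CUBIC)]))
E
```

```text
0.185 [262.4153 178.777 ] [293.4236 207.4724]
0.1775 [264.0069 180.2499] [295.1658 209.0846]
0.172 [265.1788 181.3344] [296.449 210.272]
```

View pics/r1.png

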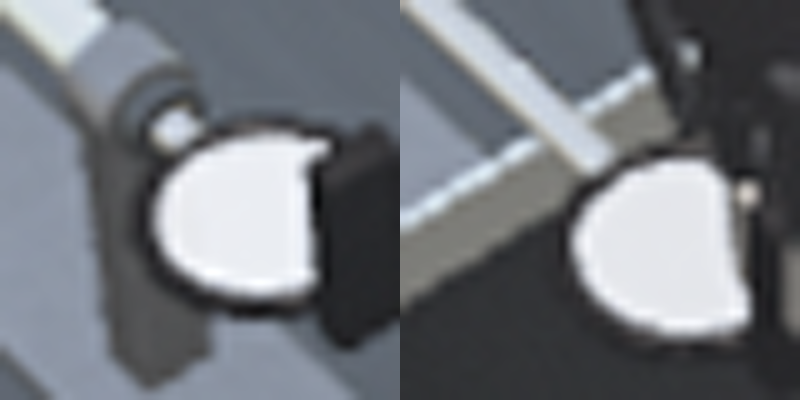

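```bash
python3 - <<'E'
from h import *
a=cv2.imread("pics/side0.png"); b=ctrl.read_camera("side")[:,:,::-1].copy()
def feats(im,x0,y0,x1,y1):
    g=cv2.cvtColor(im[y0:y1,x0:x1],cv2.COLOR_BGR2GRAY); g=cv2.resize(g,None,fx=8,fy=8,interpolation=cv2.INTER_CUBIC)
    m=(g>140).astype(np.uint8); m=cv2.morphologyEx(m,cv2.MORPH_OPEN,cv2.getStructuringElement(cv2.MORPH_ELLIPSE,(61,61)))
    k=max(cv2.findContours(m,0,1)[0],key=cv2.contourArea)[:,0,:].astype(float)
    k=(k+.5)/8-.5+[x0,y0]
    return k
W=[]
for im,r in((a,(255,172,285,200)),(b,(285,200,320,235))):
    k=feats(im,*r); 
    out=[]
    for ang in (200,225,180,150,120,100):   # image directions (left, down-left)
        d=np.array([np.cos(np.radians(ang)),np.sin(np.radians(ang))])
        v=k@d; p=k[v>v.max()-.15].mean(0); out.append(stinv(onz("side",p,.124)))
    W.append(np.array(out)); print(k.min(0),k.max(0))
print((W[0]-W[1])*1000)
E
```

```text
[260.1875 177.9375] [275.6875 194.0625]
[291.8125 207.5625] [308.9375 225.0625]
[[  2.508  143.504    0.    ]
 [  1.8091 143.5181   0.    ]
 [ -0.6465 140.0481   0.    ]
 [ -0.2948 141.4779   0.    ]
 [ -0.1558 142.6352   0.    ]
 [ -0.5573 144.1892   0.    ]]
```

Call:
move_arm(
  commands=[0, 0, 0, 0, 0, 0, 0, 0, 0, 0, 0, 0, 0, 0, 0, 0],
)

```text
time: 42.82
eef_pos: [0.5487, -0.0092, 0.1574]
tcp_rot: [0.481, 0.52, -0.479, 0.518]
contact_force: [-2.8, 9.6, 7.9]
opening: 0.158
```

```bash
python3 - <<'E'
from h import *
need(st(0,-.045,.155),94.5)
for n in("side","top"):
    im=ctrl.read_camera(n)[:,:,::-1]; cv2.imwrite(f"pics/z{n}.png",im)
E
```

```text
pos [ 0.5487 -0.0092  0.1574] tz -85.55758403836415 x [ 0.0004  0.0036 -1.    ] q [-0.2032  1.2882] open 0.1583854861110504 F [-2.7659  9.6172  7.8621] t 42.825
turn units -0.011516807672830965
shift units now-axes [0.0969 0.0067 0.0685]
shift after turn [0.0972 0.0067 0.0682]
```

View pics/zside.png

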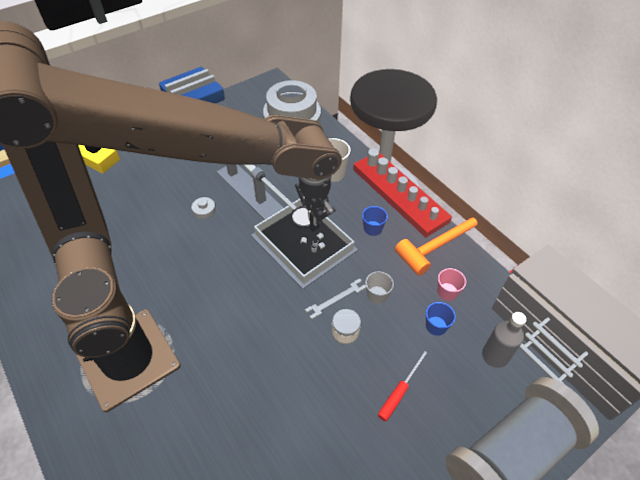

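View pics/ztop.png

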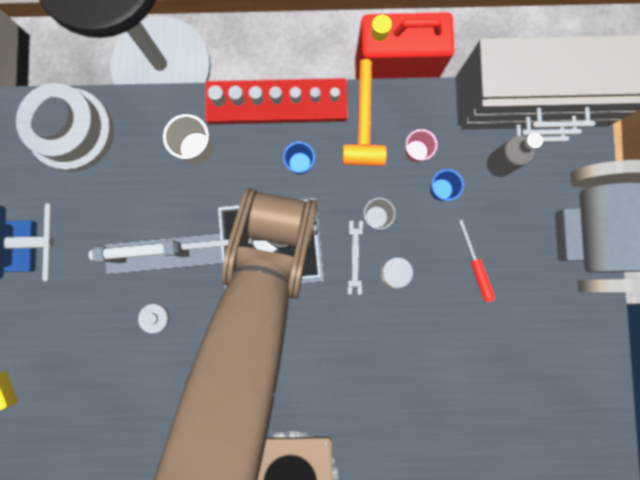

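```bash
python3 - <<'E'
import cv2,numpy as np
from plant import ctrl
a=cv2.imread("pics/top0.png").astype(int);b=cv2.imread("pics/ztop.png").astype(int)
print("wrench/tin/screwdriver/hub diff",[abs(a[y0:y1,x0:x1]-b[y0:y1,x0:x1]).mean().round(1) for x0,y0,x1,y1 in((345,218,363,298),(380,255,415,290),(455,218,497,303),(135,302,170,335))])
print(ctrl.sign_off())
E
```

```text
wrench/tin/screwdriver/hub diff [np.float64(5.5), np.float64(5.3), np.float64(4.5), np.float64(5.3)]
the job is handed in; nothing more can be done
None
```

The job is done and handed in at about 43 s of the 61 s. The rollers are in the pan, the empty cup is standing upright, and the arm is still holding the magnifier out.

**Pouring and standing the cup:** The moves could not tilt the hand, so I held the cup at its rim and levered it over the pan's -y wall to tip the rollers out. I then laid it on the bench, took hold again and turned it most of the way back against the same wall. When I let go it dropped upright.

**Rollers and cup:** All five rollers were counted in the pan once the cup had left it. The last side view, with the hand partly in the way, showed nothing outside the pan. The cup stands empty at about (0.598, -0.225) m, roughly 45 mm from where it started.

**Bystanders:** The wrench, tin, screwdriver and hub showed no sign of having moved between the first and last top views. While I was righting the cup there was one contact of about 10 N close to the wrench; I couldn't tell whether it was the wrench or the bench.

**Magnifier:** My checks on how far the rod is out don't quite agree, so the ring is at the mouth only to within about 2 mm. The target is 140 mm.

| Check | Rod out |
|---|---|
| Hand travel since gripping the tab | about 140 mm |
| Hand position against the calibrated target | about 138 mm |
| Lens movement in the side view | 140–144 mm |
| Ring edge showing at the mouth | 0–4 mm (3 mm expected) |

The hold did not drift over the last 0.75 s, with a pull of about 9.6 N against the 10 N expected at the mark.

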